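# Dial in the code and unlock the type case

## Robot

A 6-joint arm with a two-finger parallel gripper is mounted at the origin on the work surface. World frame = base frame: x ahead of the robot, y to its left, z up, the work surface at z = 0. Lengths are in m, angles in rad, forces in N, time in s.
With the tool pointing down it reaches from about 0.35 to 0.775 m from the base axis. Payload 7.3 kg.
Tool frame: the origin (TCP) lies midway between the tips of the shut fingers; the grasp point (between the pads) lies 19 mm behind it (robot.tcp_to_grasp is the distance from the TCP to the grasp point, in m); x points along the fingers, z is the direction in which the jaws open and shut, and the axes are right-handed (so a half turn about x gives the same grasp; the last joint's range is limited). The gripper opens to 92 mm and grips with 3 to 60 N. Pads are 19 mm wide; open, the fingers measure 130 mm over their backs; the gripper's body (75 mm by 190 mm) begins 47 mm behind the grasp point.
Start: joints at [-1.369, 0.342, 1.524, -0, 1.275, -0.146], TCP at [0.179, -0.494, 0.201] pointing down, gripper open.
Joint ranges: [-2.53, 2.53], [-0.77, 2.02], [0.04, 2.7], [-1, 4.14], [0.28, 2.66], [-3.11, 3.11]. Speed limits (rad/s): [2.57, 2.57, 3.14, 3.14, 3.14, 3.14].

## Interface

Orientations are given as [roll, pitch, yaw] about the fixed x, y, z axes, in that order (R = Rz(yaw) Ry(pitch) Rx(roll)).
In Python, from cell import robot gives the robot as it stands.
- The arm moves only by the tool move_arm, never from a script. Its argument "deltas" is a list of rows, each an object with "dp": the shift along the tool's x, y, z in m, a list of three; "turn": the turn, a rotation vector about the tool's x, y, z in degrees, a list of three. A call has 1 to 10 rows; each row is the pose to reach, as a shift and turn from the pose commanded when the call began, along the tool's axes at that moment; what a row does not reach only later rows make up. A row lasts 1/10 s, in which the tool goes at most 50 mm and 8.59 degrees, less where a joint would pass 70% of its speed; a pose out of reach is approached as far as the arm can. A call with a gripper value outside its range is refused whole. "hand" is the finger opening in m, from 0 to 0.0918, set as the call begins (left out, the last holds). The fingers move at their own pace and stop on an object; "squeeze" is the grip in N (left out, the last holds). Time passes only in rows, so rows that repeat a pose let the fingers close. It gives the time, the measured TCP pose, the force and the opening at its end, in the units of the state.
- robot.observe(): the state, without advancing time (a new reading comes with each control period).
- robot.read_camera(name): name is "scene" or "side" or "wrist"; returns (picture, depth): 400x640x3 uint8, red, green, blue; 400x640 float32, m along the optical axis (not along the pixel's ray), 0 where there is no reading.
- robot.camera_info(name): a dict with "fx", "fy", "cx", "cy" (pixels), "R" (3x3) and "t" (3): a world point X has camera coordinates R X + t. Camera axes: x right, y down, z forward; pixel columns grow to the right and rows downward; lengths in m; the calibration is good to about 2 mm. A picture is of the moment at which its call begins: read the wrist's pose just before it. camera_info takes no time and is no camera call; for the wrist camera it gives the pose at the moment of the call.
- robot.hand_in(): hands the job in, once; it reports no verdict.
The state is a dict: "time": time; "qpos": joint angles; "qvel": joint speeds; "joint_efforts": joint torques, N m; "tool_pos": TCP position; "tool_rot": TCP orientation; "contact_force": force on the tool from outside, world axes, zero at the start; "torque": the same for the moment, N m; "opening": finger opening in m.
Only numpy, scipy, OpenCV 4.12 (cv2) and the standard library are available. Lean on these libraries where they do the work, as an engineer would, in place of code of your own. Each camera call takes 0.05 s, during which the arm holds its last target.

## Task

Unlock the type case: with light fingertip pressure roll its left number wheel to 5 and its right number wheel to 2, each squarely uppermost, leaving the middle wheel alone on its 3 (so the wheels read 5-3-2). Then slide the steel bolt knob all the way to the left until it stops. Be gentle with the lock, it must never be loaded beyond 18 N, and leave the other things on the bench and on the case where they are.

Things in the scene. Friction and masses are not known exactly. Their poses are not given: they have to be found in the camera images.
- case: Fixed dark wooden box with steel corners, 240 x 280 x 75 mm; brass lock plate let into its top (plate top 79 mm up). Origin: centre of the underside; x points away from the side from which the numbers are read, y to the left, z up. Three number wheels, 32 mm in radius, 20 mm wide, stick out of the plate, axles along y on the line x = 0, 42 mm apart. The number uppermost counts.
- wheel_left (a joint): Angle in rad: 0 has the 1 squarely uppermost, each 1.047 brings up the next number (2 at 1.047, 3 at 2.094, 4 at 3.142, 5 at 4.189, 6 at 5.236). Grows as the wheel's top is pushed along the case's +x; stops at -0.4 and 5.64; friction 0.1 N m keeps it where left. Tiles: 1 white, 2 yellow, 3 green, 4 blue, 5 red, 6 black. Left wheel; starts between 1.9 and 3.3.
- wheel_middle (a joint): Angle in rad: 0 has the 1 squarely uppermost, each 1.047 brings up the next number (2 at 1.047, 3 at 2.094, 4 at 3.142, 5 at 4.189, 6 at 5.236). Grows as the wheel's top is pushed along the case's +x; stops at -0.4 and 5.64; friction 0.1 N m keeps it where left. Tiles: 1 white, 2 yellow, 3 green, 4 blue, 5 red, 6 black. Middle wheel; starts at 3, within 0.08.
- wheel_right (a joint): Angle in rad: 0 has the 1 squarely uppermost, each 1.047 brings up the next number (2 at 1.047, 3 at 2.094, 4 at 3.142, 5 at 4.189, 6 at 5.236). Grows as the wheel's top is pushed along the case's +x; stops at -0.4 and 5.64; friction 0.1 N m keeps it where left. Tiles: 1 white, 2 yellow, 3 green, 4 blue, 5 red, 6 black. Right wheel; starts between 2.0 and 3.3.
- wheel_left_top (a point): Nominal top of the left wheel, over its axle, a point fixed in the case's frame (case y = 42 mm), 99 mm above the underside, 20 mm above the brass plate. The wheel's real top is up to 4 mm higher or lower, which is not measured: feel for it. Smooth rim: press down with shut fingertips and drag along x; 8 to 12 N rolls it, less may slip.
- wheel_middle_top (a point): Nominal top of the middle wheel, over its axle, a point fixed in the case's frame (case y = 0 mm), 99 mm above the underside, 20 mm above the brass plate. The wheel's real top is up to 4 mm higher or lower, which is not measured: feel for it. 22 mm are free between neighbouring wheels.
- wheel_right_top (a point): Nominal top of the right wheel, over its axle, a point fixed in the case's frame (case y = -42 mm), 99 mm above the underside, 20 mm above the brass plate. The wheel's real top is up to 4 mm higher or lower, which is not measured: feel for it. Each wheel is sprung: pressed from above it sinks 1 mm per 5 N, 8 mm at most.
- bolt (a joint): Travel of the bolt in m along the case's +y (to the left): 0 locked, 0.030 at its slightly springy stop, fully open. It slides against about 3 N of friction and stays where left. It jams after 2 mm while any wheel is a number off 5-3-2; with every wheel within 0.2 rad of its number it runs free.
- bolt_knob (a point): Upright steel knob of the bolt, a post 14 mm in diameter whose top is 31 mm above the brass plate (on a 20 mm square foot, 5 mm high). The point is on its axis, 16 mm above the plate; it moves with the bolt. It stands 62 mm on the -x side of the wheels' axles.
- type_block_a: Bystander: wooden type block 32 x 45 x 23 mm lying on the case's top beyond the wheels, left. Origin: centre of the underside.
- type_block_b: Bystander: wooden type block 30 x 36 x 23 mm lying on the case's top beyond the wheels, right. Origin: centre of the underside.
- ink_can: Bystander: grey steel can, 84 mm across, 75 mm high. Origin: centre of the underside.
- brayer: Bystander: black ink roller 100 mm wide, 42 mm thick, with a wooden handle, lying. Origin: under the roller's centre.
- composing_stick: Bystander: steel composing stick 240 x 55 mm, 23 mm high, lying. Origin: centre of the underside.
- mallet: Bystander: wooden mallet 260 mm long, lying. Origin: underside.
- pin_jar: Bystander: amber jar 60 mm across, 80 mm high. Origin: centre of the underside.

How it is judged:
By the outcome, as a careful person would: the job done as asked, in the order asked, and still so for the second after the job is handed in, with the robot touching nothing.
It also fails if it takes over 72 s, if anything falls off the work surface, if the arm or the gripper's body presses on something with over 40 N, if the wrist force passes 120 N, or if a joint passes its speed limit or range.

## Working session

There is one attempt and no reset: what is moved stays moved. The work goes in short steps, Python scripts to look and compute and a tool call to move; the robot and the scene stay as the last step left them, time stands still between calls to the robot, and variables do not carry over. Pictures are saved under pics/ and viewed, and the job is handed in when it is done.

Besides the shell and the picture viewer there is one more tool, called after ">>>" in YAML: its name, and indented under it one key for each argument. move_arm: Moves the arm, as the interface text tells. Its arguments: {"type":"object","properties":{"deltas":{"type":"array"},"hand":{"type":"number"},"squeeze":{"type":"number"}},"required":["deltas"]}

```bash
mkdir -p pics; ls
python3 - <<'E'
from cell import robot
import cv2,numpy as np
s=robot.observe();print(s)
for n in("scene","side","wrist"):
    i=robot.camera_info(n);p,d=robot.read_camera(n)
    cv2.imwrite(f"pics/{n}0.png",p[:,:,::-1]);np.savez(f"{n}0.npz",p=p,d=d,K=[i["fx"],i["fy"],i["cx"],i["cy"]],R=i["R"],t=i["t"])
    print(n,i)
E
```

```text
pics
{'time': 0.0, 'qpos': array([-1.36897683e+00,  3.42671228e-01,  1.52500214e+00, -5.88800581e-06,
        1.27540488e+00, -1.45986818e-01]), 'qvel': array([ 7.64593130e-05, -1.47065591e-03, -5.86695380e-04, -1.24457499e-03,
       -2.77122213e-03, -4.24621075e-04]), 'joint_efforts': array([-6.54166506e-04, -4.31235266e+01, -2.44218528e+01,  7.18268403e-02,
        5.61814138e-02, -1.12017840e-04]), 'tool_pos': array([ 0.17887534, -0.49311865,  0.20037691]), 'tool_rot': array([2.99939583, 1.56931072, 1.77640754]), 'contact_force': array([-0.5761748 ,  0.09682738, -0.10032352]), 'torque': array([-0.01159552, -0.01006443, -0.0224261 ]), 'opening': 0.09168177002765386}
scene {'fx': 423.48394827096735, 'fy': 423.48394827096735, 'cx': 323.82262501662785, 'cy': 202.27014155938264, 'R': array([[ 0.45613655,  0.88983391,  0.01162178],
       [ 0.66409233, -0.3316681 , -0.67005794],
       [-0.5923857 ,  0.31335586, -0.74221782]]), 't': array([-0.29416922, -0.32029167,  1.57161266])}
side {'fx': 409.3812113732386, 'fy': 409.3812113732386, 'cx': 324.5050629863113, 'cy': 199.835340656973, 'R': array([[ 0.99793893, -0.06230993, -0.01534133],
       [-0.04442098, -0.4982412 , -0.86589981],
       [ 0.04631047,  0.86479661, -0.49998216]]), 't': array([-0.56850733,  0.11071731,  1.07268661])}
wrist {'fx': 355.1512106704438, 'fy': 355.1512106704438, 'cx': 320.1506009328437, 'cy': 202.35466911199111, 'R': array([[ 0.34110183, -0.94002394, -0.00212919],
       [-0.90060299, -0.32744474,  0.28582198],
       [-0.26937669, -0.09557685, -0.95828037]]), 't': array([-0.52376174, -0.03389495,  0.39172745])}
```

View pics/scene0.png

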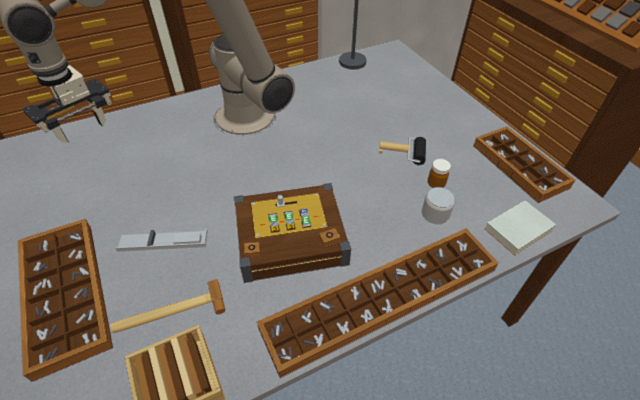

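View pics/side0.png

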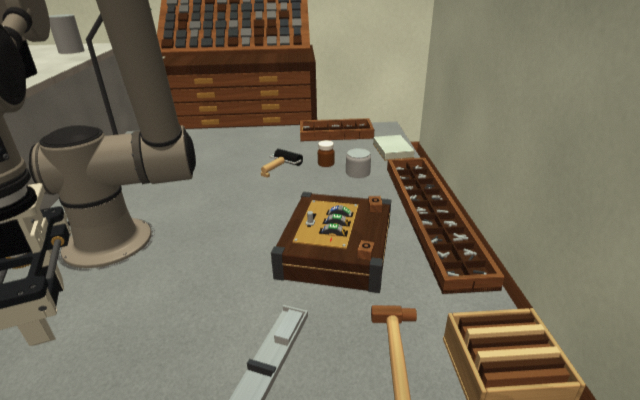

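View pics/wrist0.png

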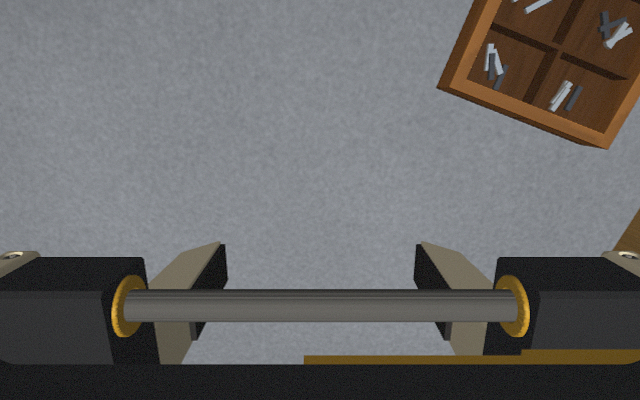

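Scene view: case around pixel (290,230), the brass plate around (290,213), and the bolt knob at (280,201), on the robot's side. Zooming in.

```bash
cat > h.py <<'E'
import numpy as np,cv2
def ld(n):
    z=np.load(n);return z["p"],z["d"],z["K"],z["R"],z["t"]
def ray(K,R,t,uv,z):
    uv=np.atleast_2d(np.float64(uv));fx,fy,cx,cy=K
    d=np.c_[(uv[:,0]-cx)/fx,(uv[:,1]-cy)/fy,np.ones(len(uv))]@R
    c=-R.T@t
    return c+d*((z-c[2])/d[:,2])[:,None]
def proj(K,R,t,X):
    X=np.atleast_2d(X)@R.T+t
    return np.c_[K[0]*X[:,0]/X[:,2]+K[2],K[1]*X[:,1]/X[:,2]+K[3]]
def case_axes(c,yaw):
    return np.array(c[:2]),np.array([[np.cos(yaw),-np.sin(yaw)],[np.sin(yaw),np.cos(yaw)]])
def snap(n,tag):
    from cell import robot
    i=robot.camera_info(n);p,d=robot.read_camera(n)
    cv2.imwrite(f"pics/{tag}.png",p[:,:,::-1]);np.savez(f"{tag}.npz",p=p,d=d,K=[i["fx"],i["fy"],i["cx"],i["cy"]],R=i["R"],t=i["t"])
E
python3 - <<'E'
from h import *
for n,(a,b,c,d) in (("scene",(225,175,360,285)),("side",(265,180,400,295))):
    p,dd,K,R,t=ld(n+"0.npz")
    cr=p[b:d,a:c,::-1]
    cv2.imwrite(f"pics/{n}0z.png",cv2.resize(cr,None,fx=5.9,fy=5.2 if 0 else 5,interpolation=cv2.INTER_CUBIC) if 0 else cv2.resize(cr,None,fx=5,fy=5,interpolation=cv2.INTER_CUBIC))
    hsv=cv2.cvtColor(p,cv2.COLOR_RGB2HSV)
    m=cv2.inRange(hsv,(20,130,120),(32,255,255))
    m[:b]=0;m[d:]=0;m[:,:a]=0;m[:,c:]=0
    cs,_=cv2.findContours(m,0,2)
    pts=np.vstack([q for q in cs if cv2.contourArea(q)>15])[:,0]
    hull=cv2.convexHull(pts)
    P=ray(K,R,t,hull[:,0],0.079)
    r=cv2.minAreaRect(np.float32(P[:,:2]*1000));print(n,r,cv2.boxPoints(r))
    # depth
    print("depth center",)
E
```

```text
scene ((572.7757568359375, -73.31147766113281), (191.57284545898438, 127.74994659423828), 74.50814819335938) [[ 485.63678   -148.55675  ]
 [ 608.7454    -182.67892  ]
 [ 659.91473      1.9337921]
 [ 536.8061      36.05597  ]]
depth center
side ((573.599365234375, -70.41259765625), (187.3197479248047, 123.38931274414062), 74.48934936523438) [[ 489.10532  -144.16322 ]
 [ 608.00085  -177.15968 ]
 [ 658.0934      3.338028]
 [ 539.1979     36.334488]]
depth center
```

View pics/scene0z.png

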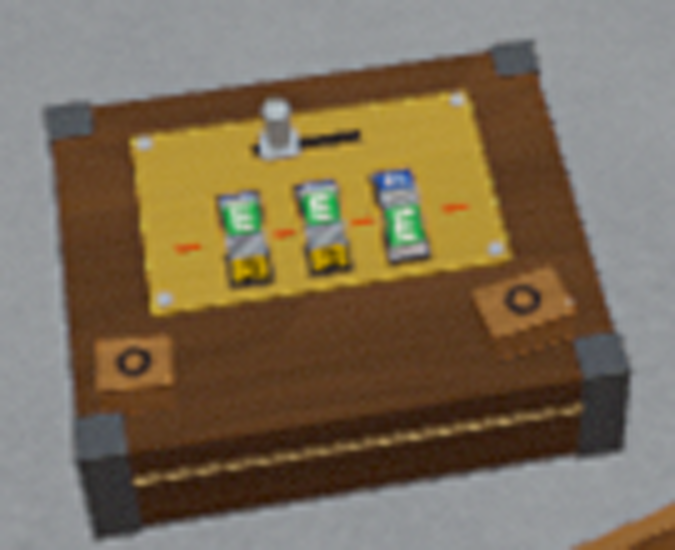

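View pics/side0z.png

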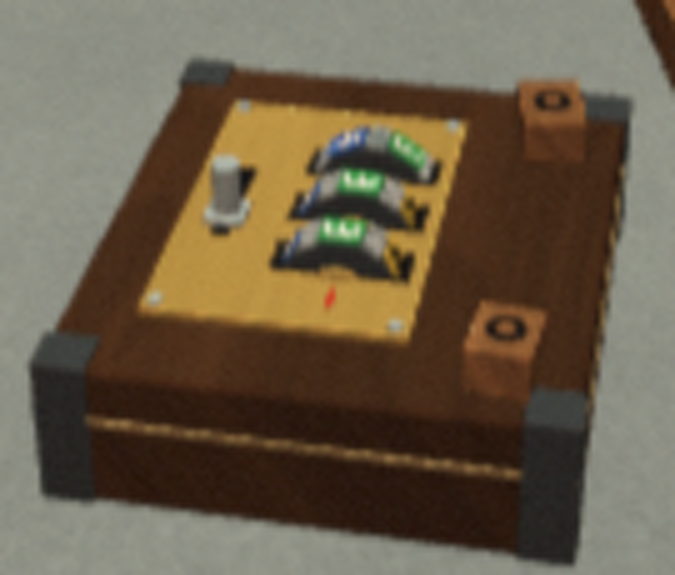

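```bash
cat >> h.py <<'E'
from scipy.spatial.transform import Rotation as Rn
def tool():
    from cell import robot
    s=robot.observe();return s["tool_pos"],Rn.from_euler("xyz",s["tool_rot"]).as_matrix(),s
def delta(pos,Rt):
    p,R,_=tool();return R.T@(np.array(pos)-p), np.degrees(Rn.from_matrix(R.T@Rt).as_rotvec())
def Rtool(yaw): # x down, z along case x (cos,sin)
    x=np.array([0,0,-1.]);z=np.array([np.cos(yaw),np.sin(yaw),0]);y=np.cross(z,x);return np.c_[x,y,z]
E
python3 - <<'E'
from h import *
p,R,s=tool();print(p,"\n",R.round(3))
p0,d,K,Rc,t=ld("wrist0.npz");c=-Rc.T@t;print("cam in tool",R.T@(c-p),"axes",(Rc@R).round(3))
yaw=np.radians(-15.5)
for y in(yaw,yaw+np.pi):
    print(delta([0.54,-0.06,0.28],Rtool(y)))
    Y=Rtool(y); print(Y.round(2)," cam offset world",Y@(R.T@(c-p)), "fwd", Y@R.T@Rc[2])
E
```

```text
[ 0.17887998 -0.49322922  0.20050205] 
 [[-0.     0.94   0.341]
 [ 0.001  0.341 -0.94 ]
 [-1.     0.    -0.001]]
cam in tool [-0.18344272  0.0796022  -0.00032303] axes [[ 0.001  0.     1.   ]
 [-0.286 -0.958  0.001]
 [ 0.958 -0.286 -0.001]]
(array([-0.07908732,  0.48716859, -0.28430109]), array([-5.45723938e+01, -5.79778903e-02, -4.03757090e-02]))
[[ 0.    0.27  0.96]
 [ 0.    0.96 -0.27]
 [-1.    0.    0.  ]]  cam offset world [0.02096149 0.07679343 0.18344272] fwd [-0.07722341 -0.2753503  -0.95823732]
(array([-0.07908732,  0.48716859, -0.28430109]), array([ 1.25427582e+02, -4.78684935e-02,  6.87372268e-02]))
[[ 0.   -0.27 -0.96]
 [ 0.   -0.96  0.27]
 [-1.   -0.    0.  ]]  cam offset world [-0.02096149 -0.07679343  0.18344272] fwd [ 0.07722341  0.2753503  -0.95823732]
```

Run:
```python
from h import *
print(delta([0.565,-0.115,0.24],Rtool(np.radians(-15.5))))
```

```text
(array([-0.03915748,  0.49191966, -0.22402643]), array([-5.45723938e+01, -5.79778903e-02, -4.03757090e-02]))
```

>>> move_arm:
  deltas:
    - {"dp": [-0.03, 0.03, -0.01], "turn": [-5, 0, 0]}
    - {"dp": [-0.04, 0.07, -0.03], "turn": [-12, 0, 0]}
    - {"dp": [-0.04, 0.115, -0.05], "turn": [-18, 0, 0]}
    - {"dp": [-0.04, 0.16, -0.07], "turn": [-24, 0, 0]}
    - {"dp": [-0.04, 0.205, -0.09], "turn": [-30, 0, 0]}
    - {"dp": [-0.04, 0.25, -0.11], "turn": [-36, 0, 0]}
    - {"dp": [-0.04, 0.295, -0.13], "turn": [-42, 0, 0]}
    - {"dp": [-0.04, 0.34, -0.155], "turn": [-48, 0, 0]}
    - {"dp": [-0.04, 0.385, -0.175], "turn": [-54.5, 0, 0]}
    - {"dp": [-0.04, 0.43, -0.195], "turn": [-54.5, 0, 0]}
  hand: 0

```text
time: 1.15
tool_pos: [0.5178, -0.1618, 0.2409]
tool_rot: [-2.413, 1.571, -2.682]
contact_force: [0.4, -0.9, 0.7]
opening: 0.0164
```

Run:
```python
from h import *
p,R,s=tool();print(p,s["time"],R.round(3),s["contact_force"],s["opening"])
print(delta([0.565,-0.115,0.24],Rtool(np.radians(-15.5))))
```

```text
[ 0.51777079 -0.1618467   0.24093159] 1.15 [[-0.     0.265  0.964]
 [-0.     0.964 -0.265]
 [-1.    -0.    -0.   ]] [ 0.40967807 -0.93752496  0.68987476] 0.0163656316121939
(array([0.00091361, 0.05769533, 0.03311336]), array([ 0.11997983, -0.0121738 ,  0.01087572]))
```

>>> move_arm:
  deltas:
    - {"dp": [0, 0.03, 0.017], "turn": [0, 0, 0]}
    - {"dp": [0, 0.057, 0.033], "turn": [0, 0, 0]}
    - {"dp": [0, 0.057, 0.033], "turn": [0, 0, 0]}
    - {"dp": [0, 0.057, 0.033], "turn": [0, 0, 0]}
    - {"dp": [0, 0.057, 0.033], "turn": [0, 0, 0]}

```text
time: 1.65
tool_pos: [0.5631, -0.1184, 0.2408]
tool_rot: [-2.616, 1.57, -2.889]
contact_force: [0.4, -0.9, 1.4]
opening: 0.0004
```

Run:
```python
from h import *
p,R,s=tool();print(p,s["time"],s["contact_force"],s["opening"])
snap("wrist","w1")
```

```text
[ 0.56312359 -0.11837893  0.24082277] 1.65 [ 0.3583936  -0.9148363   1.37458923] 0.00042146176920868967
```

View pics/w1.png

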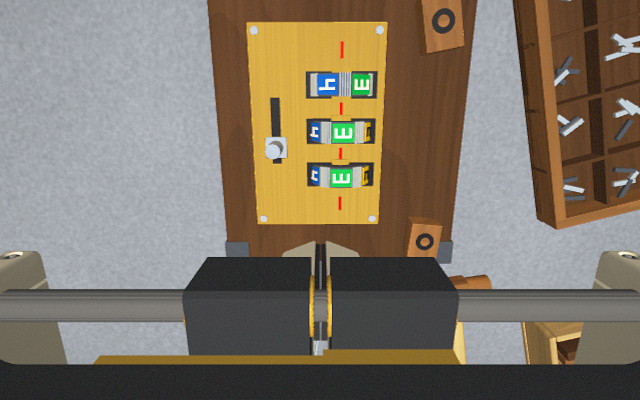

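Wrist view: left wheel at row 84 with 4/3 straddling the top; middle at row 132, right at row 176, both with 3 up; red index marks near column 341; knob at (274,148). Measuring.

```bash
cat > meas.py <<'E'
from h import *
def meas(tag,yaw=None,verbose=True):
    p,d,K,R,t=ld(tag+".npz")
    hsv=cv2.cvtColor(p,cv2.COLOR_RGB2HSV)
    def comps(m,lo,hi):
        n,l,st,ce=cv2.connectedComponentsWithStats(m)
        return [(ce[i],st[i]) for i in range(1,n) if lo<=st[i][4]<=hi]
    ROI=np.zeros(p.shape[:2],np.uint8);ROI[15:235,240:395]=255
    red=((p[:,:,0]>190)&(p[:,:,1]<110)&(p[:,:,2]<90)).astype(np.uint8)*255&ROI
    rm=[c for c,s in comps(red,8,200)]
    P=ray(K,R,t,rm,0.079) if rm else np.zeros((0,3));print("red marks px",np.round(rm,1).tolist(),"\n",P.round(4))
    gold=cv2.inRange(hsv,(20,130,120),(32,255,255))&ROI
    cs,_=cv2.findContours(gold,0,2);h=cv2.convexHull(np.vstack([c for c in cs if cv2.contourArea(c)>200]))
    r=cv2.minAreaRect(np.float32(ray(K,R,t,h[:,0],0.079)[:,:2]*1000));print("plate",r)
    return P
if __name__=="__main__":
    import sys;P=meas(sys.argv[1])
    o,s,vt=np.linalg.svd(P[:,:2]-P[:,:2].mean(0));v=vt[0]*np.sign(vt[0][1]);print("y dir yaw",np.degrees(np.arctan2(v[1],v[0]))-90,"mean",P[:,:2].mean(0), "along",(P[:,:2]-P[:,:2].mean(0))@v)
E
python3 meas.py w1
python3 - <<'E'
from h import *
p=cv2.imread("pics/w1.png")[10:235,240:400];cv2.imwrite("pics/w1z.png",cv2.resize(p,None,fx=2.6*1.0,fy=2.6,interpolation=cv2.INTER_CUBIC))
d=np.load("w1.npz")["d"];pp,_,K,R,t=ld("w1.npz")
def pt(u,v):
    z=d[v,u];c=np.array([(u-K[2])/K[0]*z,(v-K[3])/K[1]*z,z]);return R.T@(c-t)
for u,v in((260,200),(341,84),(341,132),(341,176),(275,148),(276,143)):print(u,v,d[v,u],pt(u,v).round(4))
E
```

```text
red marks px [[341.8, 48.8], [340.9, 107.7], [340.0, 153.0], [339.5, 203.0]] 
 [[ 0.6155 -0.0084  0.079 ]
 [ 0.6018 -0.0577  0.079 ]
 [ 0.5902 -0.0988  0.079 ]
 [ 0.5768 -0.1478  0.079 ]]
plate ((574.203125, -71.84097290039062), (188.32748413085938, 124.80419158935547), 74.51272583007812)
y dir yaw -15.538308627967325 mean [ 0.5960405 -0.0781712] along [ 0.07245175  0.02122002 -0.02140435 -0.07226742]
260 200 0.36015552 [ 0.4999 -0.1232  0.0786]
341 84 0.3117725 [ 0.6062 -0.0375  0.0958]
341 132 0.32211712 [ 0.5956 -0.0775  0.0974]
341 176 0.33439302 [ 0.5853 -0.1171  0.0968]
275 148 0.31424856 [ 0.5355 -0.0741  0.1095]
276 143 0.32194108 [ 0.5363 -0.0709  0.1005]
```

View pics/w1z.png

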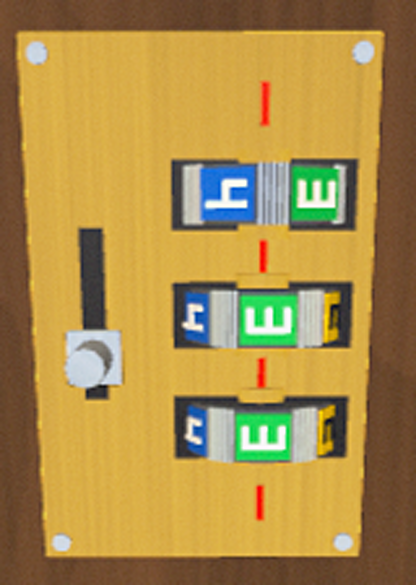

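```bash
cat > ang.py <<'E'
from h import *
C=np.array([0.5960,-0.0782]);YAW=np.radians(-15.5)
ex=np.array([np.cos(YAW),np.sin(YAW),0]);ey=np.array([-np.sin(YAW),np.cos(YAW),0]);ez=np.array([0,0,1.])
def W(x,y,z): return np.r_[C,0]+x*ex+y*ey+z*ez
def angles(tag,tops=(.097,.098,.097)):
    p,d,K,R,t=ld(tag+".npz");hsv=cv2.cvtColor(p,cv2.COLOR_RGB2HSV)
    cols={2:((20,150,100),(32,255,255)),3:((50,100,60),(80,255,255)),4:((100,120,60),(125,255,255)),5:((0,150,90),(8,255,255))}
    c=-R.T@t-np.r_[C,0]
    out={}
    for nm,y,top in zip("LMR",(.042,0,-.042),tops):
        for n,(lo,hi) in cols.items():
            if n==2: continue
            m=cv2.inRange(hsv,lo,hi)
            if n==5: m|=cv2.inRange(hsv,(172,150,90),(180,255,255))
            v,u=np.nonzero(m)
            dirs=np.c_[(u-K[2])/K[0],(v-K[3])/K[1],np.ones(len(u))]@R
            dx,dz,dy=dirs@ex,dirs[:,2],dirs@ey
            ox,oz,oy=c@ex,c[2]-(top-.032),c@ey
            a=dx**2+dz**2;b=ox*dx+oz*dz;q=b*b-a*(ox**2+oz**2-.032**2)
            ok=q>0;s=(-b-np.sqrt(np.where(ok,q,0)))/a
            X,Z,Y=ox+s*dx,oz+s*dz,oy+s*dy
            ok&=(abs(Y-y)<.006)&(Z>.012)
            if ok.sum()<15: continue
            phi=np.arctan2(X,Z)[ok];lo_,hi_=np.percentile(phi,[3,97])
            print(nm,"tile",n,"n",ok.sum(),"phi %.2f..%.2f width %.2f  -> theta %.3f"%(lo_,hi_,hi_-lo_,(n-1)*np.pi/3+(lo_+hi_)/2))
if __name__=="__main__":
    import sys;angles(sys.argv[1])
E
python3 ang.py w1
python3 - <<'E'
from ang import *
# knob from w1: depth-pts near knob
p,d,K,R,t=ld("w1.npz")
v,u=np.mgrid[120:175,255:300];z=d[v,u];c=np.stack([(u-K[2])/K[0]*z,(v-K[3])/K[1]*z,z],-1)
X=(c-t)@R;L=X-np.r_[C,0];x=L@ex;y=L@ey;h=X[...,2]
m=(h>.105)&(h<.125);print("knob top case xy",x[m].mean(),y[m].mean(),x[m].min(),x[m].max(),y[m].min(),y[m].max(),h[m].max(),m.sum())
v,u=np.mgrid[60:200,300:385];z=d[v,u];c=np.stack([(u-K[2])/K[0]*z,(v-K[3])/K[1]*z,z],-1)
X=(c-t)@R;L=X-np.r_[C,0];x=L@ex;y=L@ey;h=X[...,2]
for yy in(.042,0,-.042):
    m=(abs(y-yy)<.007)&(abs(x)<.008);print(yy,np.percentile(h[m],[50,95]))
pl=(abs(y-.021)<.004);print("plate h",np.median(h[pl]))
print("target above left wheel",delta(W(0,.042,.125),Rtool(YAW)),"right",delta(W(0,-.042,.125),Rtool(YAW)))
E
```

```text
L tile 3 n 138 phi 0.27..0.90 width 0.63  -> theta 2.679
L tile 4 n 213 phi -0.77..-0.14 width 0.62  -> theta 2.686
M tile 3 n 175 phi -0.27..0.33 width 0.61  -> theta 2.125
M tile 4 n 61 phi -1.08..-0.69 width 0.38  -> theta 2.257
R tile 3 n 152 phi -0.31..0.31 width 0.62  -> theta 2.095
R tile 4 n 40 phi -1.02..-0.74 width 0.28  -> theta 2.260
knob top case xy -0.061545599026054366 -0.014806003558366886 -0.06831142421585987 -0.055102912257599404 -0.02184687010262951 -0.00832308422734159 0.11158220775078592 198
0.042 [0.09693422 0.09884756]
0 [0.09757505 0.09873886]
-0.042 [0.09691069 0.09819515]
plate h 0.07887889351930023
target above left wheel (array([0.1159581 , 0.08979974, 0.02072875]), array([-0.14978528, -0.02307644,  0.02074121])) right (array([0.11598847, 0.00580004, 0.02094835]), array([-0.14978528, -0.02307644,  0.02074121]))
```

>>> move_arm:
  deltas:
    - {"dp": [0, 0.04, 0.004], "turn": [0, 0, 0]}
    - {"dp": [0.03, 0.075, 0.009], "turn": [0, 0, 0]}
    - {"dp": [0.06, 0.09, 0.009], "turn": [0, 0, 0]}
    - {"dp": [0.095, 0.09, 0.009], "turn": [0, 0, 0]}
    - {"dp": [0.115, 0.09, 0.009], "turn": [0, 0, 0]}
    - {"dp": [0.122, 0.09, 0.009], "turn": [0, 0, 0]}
    - {"dp": [0.128, 0.09, 0.009], "turn": [0, 0, 0]}
    - {"dp": [0.13, 0.09, 0.009], "turn": [0, 0, 0]}
    - {"dp": [0.13, 0.09, 0.009], "turn": [0, 0, 0]}

```text
time: 2.6
tool_pos: [0.5971, -0.0339, 0.112]
tool_rot: [0.042, 1.569, -0.23]
contact_force: [-0.6, -0.3, 0.1]
opening: 0.0007
```

```bash
cat > st.py <<'E'
from ang import *
p,R,s=tool();L=p-np.r_[C,0];f=s["contact_force"]
print("t",s["time"],"case xyz",(L@ex*1e3).round(2),(L@ey*1e3).round(2),(p[2]*1e3).round(2),"F case",(f@ex).round(2),(f@ey).round(2),f[2].round(2))
E
python3 st.py
```

```text
t 2.6 case xyz -10.75 43.03 111.97 F case -0.49 -0.49 0.09
```

>>> move_arm:
  deltas:
    - {"dp": [0.003, -0.001, -0.001], "turn": [0, 0, 0]}
    - {"dp": [0.006, -0.001, -0.001], "turn": [0, 0, 0]}
    - {"dp": [0.007, -0.001, -0.001], "turn": [0, 0, 0]}
    - {"dp": [0.007, -0.001, -0.001], "turn": [0, 0, 0]}

```text
time: 3.0
tool_pos: [0.5954, -0.034, 0.1039]
tool_rot: [-2.527, 1.571, -2.798]
contact_force: [0.2, 0.2, 0.1]
opening: 0.0003
```

```bash
python3 st.py
```

```text
t 3.0 case xyz -12.4 42.39 103.91 F case 0.16 0.24 0.13
```

>>> move_arm:
  deltas:
    - {"dp": [0.001, 0, 0], "turn": [0, 0, 0]}
    - {"dp": [0.0015, 0, 0], "turn": [0, 0, 0]}
    - {"dp": [0.0015, 0, 0], "turn": [0, 0, 0]}

```text
time: 3.3
tool_pos: [0.5954, -0.034, 0.1024]
tool_rot: [-2.044, 1.571, -2.315]
contact_force: [-0.4, 0.5, 0.1]
opening: 0.0002
```

```bash
python3 st.py
```

```text
t 3.3 case xyz -12.34 42.4 102.44 F case -0.54 0.37 0.08
```

>>> move_arm:
  deltas:
    - {"dp": [0.001, 0, 0], "turn": [0, 0, 0]}
    - {"dp": [0.002, 0, 0], "turn": [0, 0, 0]}
    - {"dp": [0.002, 0, 0], "turn": [0, 0, 0]}

```text
time: 3.6
tool_pos: [0.5954, -0.0341, 0.1003]
tool_rot: [-2.769, 1.571, -3.041]
contact_force: [-1.0, 0.0, -0.1]
opening: 0.0007
```

>>> move_arm:
  deltas:
    - {"dp": [0.001, 0, 0], "turn": [0, 0, 0]}
    - {"dp": [0.0015, 0, 0], "turn": [0, 0, 0]}
    - {"dp": [0.0015, 0, 0], "turn": [0, 0, 0]}

```text
time: 3.9
tool_pos: [0.5954, -0.0341, 0.0989]
tool_rot: [-2.623, 1.571, -2.895]
contact_force: [-0.7, -0.1, -0.5]
opening: 0.0005
```

```bash
python3 st.py
```

```text
t 3.9 case xyz -12.41 42.36 98.88 F case -0.68 -0.33 -0.55
```

>>> move_arm:
  deltas:
    - {"dp": [0.001, 0, 0], "turn": [0, 0, 0]}
    - {"dp": [0.001, 0, 0], "turn": [0, 0, 0]}
    - {"dp": [0.001, 0, 0], "turn": [0, 0, 0]}

```text
time: 4.2
tool_pos: [0.5954, -0.0341, 0.098]
tool_rot: [-1.539, 1.571, -1.81]
contact_force: [-0.3, 0.1, -0.5]
opening: 0.0004
```

>>> move_arm:
  deltas:
    - {"dp": [0.001, 0, 0], "turn": [0, 0, 0]}
    - {"dp": [0.001, 0, 0], "turn": [0, 0, 0]}
    - {"dp": [0.001, 0, 0], "turn": [0, 0, 0]}

```text
time: 4.5
tool_pos: [0.5954, -0.0341, 0.097]
tool_rot: [-1.371, 1.571, -1.643]
contact_force: [0.4, 0.6, 0.0]
opening: 0.0003
```

```bash
python3 st.py
```

```text
t 4.5 case xyz -12.34 42.37 96.99 F case 0.25 0.7 0.02
```

>>> move_arm:
  deltas:
    - {"dp": [0.001, 0, 0], "turn": [0, 0, 0]}
    - {"dp": [0.001, 0, 0], "turn": [0, 0, 0]}
    - {"dp": [0.001, 0, 0], "turn": [0, 0, 0]}

```text
time: 4.8
tool_pos: [0.5954, -0.0341, 0.096]
tool_rot: [-2.136, 1.571, -2.407]
contact_force: [-0.6, 0.4, -0.1]
opening: 0.0006
```

>>> move_arm:
  deltas:
    - {"dp": [0.001, 0, 0], "turn": [0, 0, 0]}
    - {"dp": [0.001, 0, 0], "turn": [0, 0, 0]}
    - {"dp": [0.001, 0, 0], "turn": [0, 0, 0]}

```text
time: 5.1
tool_pos: [0.5954, -0.0341, 0.095]
tool_rot: [-1.988, 1.571, -2.26]
contact_force: [0.3, -1.2, -0.1]
opening: 0.0005
```

```bash
python3 st.py
```

```text
t 5.1 case xyz -12.35 42.34 94.97 F case 0.6 -1.05 -0.14
```

Run:
```python
from h import *
snap("wrist","w2");snap("side","s2")
a=cv2.imread("pics/w2.png")[100:340,200:440];b=cv2.imread("pics/s2.png")[180:290,265:400]
cv2.imwrite("pics/w2z.png",cv2.resize(a,None,fx=2.5,fy=2.5,interpolation=2));cv2.imwrite("pics/s2z.png",cv2.resize(b,None,fx=5,fy=5,interpolation=2))
```

```text
(no output)
```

View pics/w2z.png

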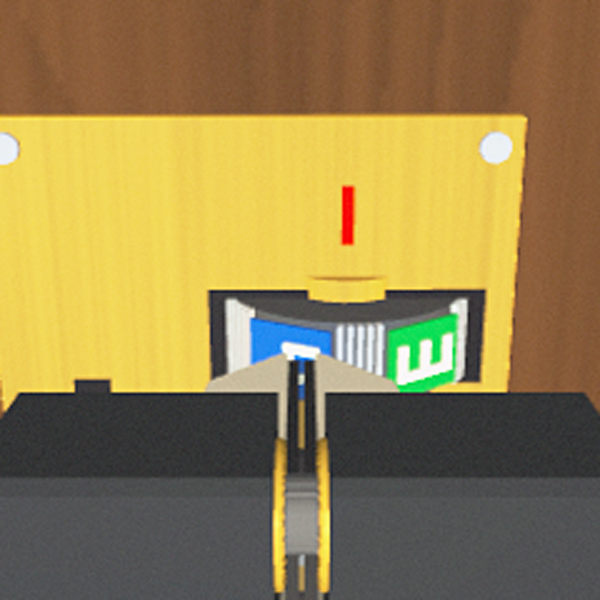

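View pics/s2z.png

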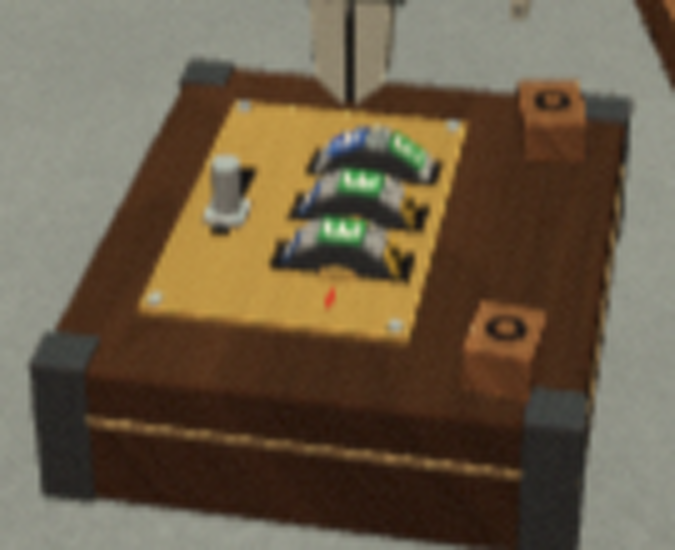

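Run:
```python
from ang import *
p,R,s=tool();print(p)
for tag in("side0","s2","scene0","w2"):
    _,d,K,Rc,t=ld(tag+".npz");print(tag,"tcp",proj(K,Rc,t,p),"wheel tops LMR",proj(K,Rc,t,[W(0,y,.097) for y in(.042,0,-.042)]).round(1).tolist(),"red",proj(K,Rc,t,[W(0,y,.079) for y in(.072,-.072)]).round(1).tolist(),"knob",proj(K,Rc,t,W(-.0615,-.015,.11)).round(1))
```

```text
[ 0.59544313 -0.03408425  0.09502884]
side0 tcp [[335.05670239 207.42221751]] wheel tops LMR [[339.9, 207.3], [336.8, 216.1], [333.6, 225.7]] red [[341.9, 207.4], [331.1, 239.5]] knob [[310.3 212.3]]
s2 tcp [[335.05670239 207.42221751]] wheel tops LMR [[339.9, 207.3], [336.8, 216.1], [333.6, 225.7]] red [[341.9, 207.4], [331.1, 239.5]] knob [[310.3 212.3]]
scene0 tcp [[304.54410581 210.74503463]] wheel tops LMR [[305.2, 213.7], [289.6, 216.0], [273.8, 218.4]] red [[316.3, 216.4], [263.0, 224.4]] knob [[280.5 196.8]]
w2 tcp [[317.41077591 244.03308687]] wheel tops LMR [[339.7, 246.0], [338.6, 312.1], [337.7, 370.9]] red [[338.8, 185.5], [335.9, 387.3]] knob [[230.4 348.7]]
```

Run:
```python
from ang import *
snap("scene","c2")
_,d,K,Rc,t=ld("s2.npz")
def P(d,K,Rc,t,u,v):
    z=d[v,u];c=np.array([(u-K[2])/K[0]*z,(v-K[3])/K[1]*z,z]);X=Rc.T@(c-t);L=X-np.r_[C,0];return np.round([L@ex*1e3,L@ey*1e3,X[2]*1e3],1)
for v in range(185,208):print(v,P(d,K,Rc,t,333,v),P(d,K,Rc,t,337,v))
a=cv2.imread("pics/c2.png")[165:285,225:360]
cv2.imwrite("pics/c2z.png",cv2.resize(a,None,fx=5,fy=5,interpolation=2))
_,d,K,Rc,t=ld("w2.npz")
for v in range(238,258,2):print(v,[P(d,K,Rc,t,u,v).tolist() for u in(312,318,326,335)])
```

```text
185 [-15.6  34.1 162.4] [ -5.5  32.  164.5]
186 [-15.3  32.4 160.6] [ -5.3  30.8 162.4]
187 [-15.3  32.5 157.9] [ -5.3  30.8 159.7]
188 [-15.   30.8 156.1] [ -5.5  32.4 156.1]
189 [-14.5  28.1 154.8] [ -5.8  33.7 152.7]
190 [-15.5  33.  149.3] [ -6.2  36.2 148.6]
191 [-15.6  33.6 146.3] [ -5.7  33.4 147.3]
192 [-15.1  30.7 145.1] [ -5.3  31.1 145.9]
193 [-15.1  30.7 142.4] [ -5.   29.3 144.1]
194 [-15.   30.4 139.8] [ -5.1  29.7 141.2]
195 [-15.   30.  137.2] [ -5.5  31.9 137.1]
196 [-15.6  33.  132.7] [ -5.7  33.1 133.6]
197 [-15.4  32.1 130.4] [ -5.3  31.1 132. ]
198 [-15.7  33.7 126.7] [ -5.7  32.9 128.2]
199 [-15.8  33.9 123.7] [ -5.3  31.2 126.4]
200 [-30.2 107.4  77.6] [-19.4 107.5  78.7]
201 [-29.1 101.7  77.9] [-18.8 104.4  77.4]
202 [-26.6  89.1  82.3] [-16.7  92.8  81.3]
203 [-25.9  85.2  81.6] [-15.9  88.4  80.8]
204 [-24.9  80.2  81.6] [-14.7  82.1  81.6]
205 [-24.5  77.9  80. ] [ -7.9  45.3 100.9]
206 [-22.8  69.4  82.1] [ -6.8  38.9 101.8]
207 [-17.8  43.6  94.9] [ -6.4  36.7 100.2]
238 [[-15.4, 44.7, 91.9], [-12.0, 45.9, 94.7], [-7.6, 46.9, 97.2], [-2.6, 47.0, 97.4]]
240 [[-15.4, 43.9, 93.0], [-12.0, 45.4, 96.4], [-7.6, 45.6, 97.0], [-2.6, 45.8, 97.5]]
242 [[-14.7, 54.7, 121.1], [-12.0, 43.3, 94.4], [-8.0, 54.9, 121.8], [-2.6, 44.6, 97.4]]
244 [[-14.6, 54.8, 123.8], [-11.8, 53.3, 120.4], [-8.0, 54.6, 123.3], [-3.8, 54.9, 124.2]]
246 [[-14.6, 54.9, 126.5], [-11.8, 53.4, 123.1], [-8.1, 55.1, 126.8], [-3.9, 55.0, 126.8]]
248 [[-14.5, 55.0, 129.0], [-11.8, 53.2, 125.0], [-8.1, 55.1, 129.1], [-4.0, 55.2, 129.3]]
250 [[-14.5, 54.7, 130.5], [-11.8, 53.8, 128.4], [-8.1, 53.7, 128.2], [-4.0, 54.5, 130.1]]
252 [[-14.4, 55.1, 133.6], [-11.8, 53.1, 129.2], [-8.1, 52.9, 128.6], [-4.1, 54.7, 132.7]]
254 [[-14.4, 54.8, 134.9], [-11.7, 53.4, 131.9], [-8.1, 52.7, 130.4], [-4.3, 55.0, 135.5]]
256 [[-14.3, 54.8, 136.9], [-11.7, 53.2, 133.6], [-8.2, 53.1, 133.5], [-4.3, 54.8, 137.0]]
```

View pics/c2z.png

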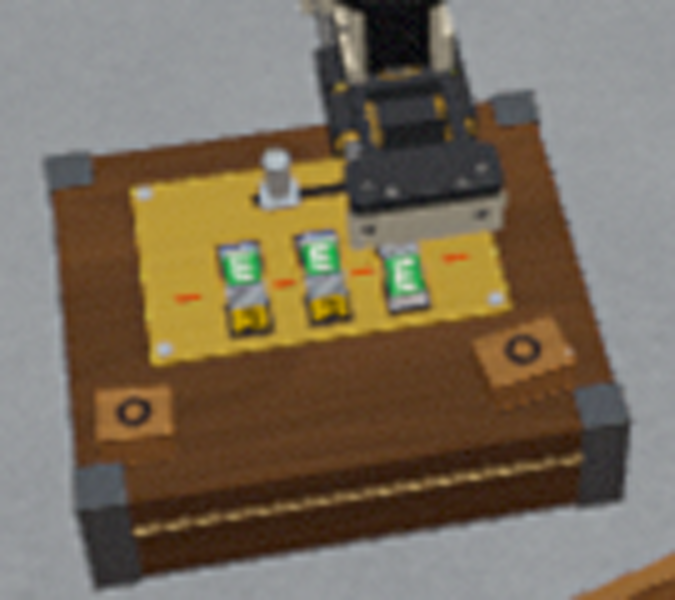

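The cameras agree that the real fingertips end at z≈121 mm while the reported TCP is at 95. They sit about 26 mm behind it, so no contact yet makes sense. I'll centre over the wheel and keep feeling downward.

>>> move_arm:
  deltas:
    - {"dp": [0, 0, 0.005], "turn": [0, 0, 0]}
    - {"dp": [0.003, 0, 0.0105], "turn": [0, 0, 0]}
    - {"dp": [0.007, 0, 0.0105], "turn": [0, 0, 0]}
    - {"dp": [0.01, 0, 0.0105], "turn": [0, 0, 0]}
    - {"dp": [0.012, 0, 0.0105], "turn": [0, 0, 0]}
    - {"dp": [0.012, 0, 0.0105], "turn": [0, 0, 0]}

```text
time: 5.85
tool_pos: [0.6052, -0.0368, 0.0825]
tool_rot: [-2.95, 1.57, 3.062]
contact_force: [-0.7, 0.1, -0.1]
opening: 0.0001
```

```bash
python3 st.py
```

```text
t 5.85 case xyz -2.24 42.34 82.45 F case -0.69 -0.05 -0.07
```

>>> move_arm:
  deltas:
    - {"dp": [0.001, 0, 0], "turn": [0, 0, 0]}
    - {"dp": [0.002, 0, 0], "turn": [0, 0, 0]}
    - {"dp": [0.002, 0, 0], "turn": [0, 0, 0]}

```text
time: 6.15
tool_pos: [0.6055, -0.0369, 0.081]
tool_rot: [-0.825, 1.571, -1.096]
contact_force: [-0.2, 0.7, -0.1]
opening: 0.0004
```

>>> move_arm:
  deltas:
    - {"dp": [0.001, 0, 0], "turn": [0, 0, 0]}
    - {"dp": [0.002, 0, 0], "turn": [0, 0, 0]}
    - {"dp": [0.002, 0, 0], "turn": [0, 0, 0]}

```text
time: 6.45
tool_pos: [0.6055, -0.0369, 0.0788]
tool_rot: [-2.71, 1.571, -2.981]
contact_force: [-0.4, -0.2, -0.6]
opening: 0.0005
```

```bash
python3 st.py
python3 - <<'E'
from h import *
snap("side","s3")
b=cv2.imread("pics/s3.png")[170:290,265:400]
cv2.imwrite("pics/s3z.png",cv2.resize(b,None,fx=5,fy=5,interpolation=2))
E
```

```text
t 6.45 case xyz -1.93 42.35 78.83 F case -0.38 -0.31 -0.56
```

View pics/s3z.png

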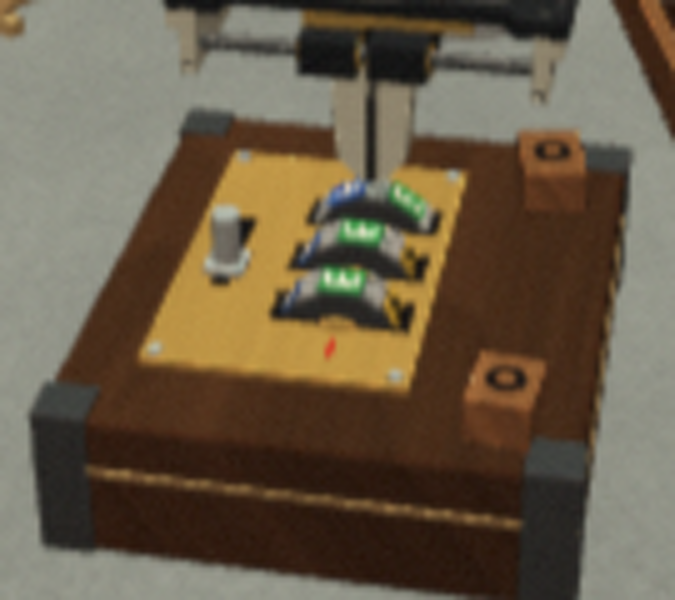

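>>> move_arm:
  deltas:
    - {"dp": [0.002, 0, 0], "turn": [0, 0, 0]}
    - {"dp": [0.003, 0, 0], "turn": [0, 0, 0]}
    - {"dp": [0.003, 0, 0], "turn": [0, 0, 0]}

```text
time: 6.8
tool_pos: [0.6054, -0.0369, 0.0758]
tool_rot: [-2.875, 1.57, 3.136]
contact_force: [-0.1, -0.5, -0.3]
opening: 0.0006
```

>>> move_arm:
  deltas:
    - {"dp": [0.001, 0, 0], "turn": [0, 0, 0]}
    - {"dp": [0.0015, 0, 0], "turn": [0, 0, 0]}
    - {"dp": [0.0015, 0, 0], "turn": [0, 0, 0]}

```text
time: 7.1
tool_pos: [0.6055, -0.0369, 0.0744]
tool_rot: [-2.401, 1.571, -2.673]
contact_force: [-0.1, -0.5, 0.5]
opening: 0.0003
```

>>> move_arm:
  deltas:
    - {"dp": [0.001, 0, 0], "turn": [0, 0, 0]}
    - {"dp": [0.001, 0, 0], "turn": [0, 0, 0]}
    - {"dp": [0.001, 0, 0], "turn": [0, 0, 0]}

```text
time: 7.4
tool_pos: [0.6055, -0.0369, 0.0734]
tool_rot: [-2.356, 1.571, -2.628]
contact_force: [0.0, -0.2, 0.4]
opening: 0.0004
```

>>> move_arm:
  deltas:
    - {"dp": [0.001, 0, 0], "turn": [0, 0, 0]}
    - {"dp": [0.001, 0, 0], "turn": [0, 0, 0]}
    - {"dp": [0.001, 0, 0], "turn": [0, 0, 0]}

```text
time: 7.7
tool_pos: [0.6057, -0.0369, 0.0727]
tool_rot: [-0.092, 1.57, -0.364]
contact_force: [-0.6, 0.0, 0.7]
opening: 0.0003
```

>>> move_arm:
  deltas:
    - {"dp": [0.001, 0, 0], "turn": [0, 0, 0]}
    - {"dp": [0.001, 0, 0], "turn": [0, 0, 0]}
    - {"dp": [0.001, 0, 0], "turn": [0, 0, 0]}

```text
time: 8.0
tool_pos: [0.6057, -0.0369, 0.0719]
tool_rot: [-0.09, 1.57, -0.362]
contact_force: [-0.1, 0.8, 5.6]
opening: 0.0006
```

>>> move_arm:
  deltas:
    - {"dp": [0.001, 0, 0], "turn": [0, 0, 0]}
    - {"dp": [0.001, 0, 0], "turn": [0, 0, 0]}
    - {"dp": [0.001, 0, 0], "turn": [0, 0, 0]}

```text
time: 8.3
tool_pos: [0.6058, -0.0369, 0.0713]
tool_rot: [-0.063, 1.57, -0.335]
contact_force: [-2.0, -0.5, 7.6]
opening: 0.0005
```

>>> move_arm:
  deltas:
    - {"dp": [0.0007, 0, 0], "turn": [0, 0, 0]}
    - {"dp": [0.0007, 0, 0.0015], "turn": [0, 0, 0]}
    - {"dp": [0.0008, 0, 0.003], "turn": [0, 0, 0]}
    - {"dp": [0.001, 0, 0.0045], "turn": [0, 0, 0]}
    - {"dp": [0.0013, 0, 0.006], "turn": [0, 0, 0]}
    - {"dp": [0.0016, 0, 0.0075], "turn": [0, 0, 0]}
    - {"dp": [0.0017, 0, 0.008], "turn": [0, 0, 0]}
    - {"dp": [0.0017, 0, 0.008], "turn": [0, 0, 0]}

```text
time: 9.1
tool_pos: [0.6141, -0.0392, 0.0701]
tool_rot: [0.027, 1.568, -0.244]
contact_force: [-0.9, 0.1, 10.3]
opening: 0.0004
```

```bash
python3 st.py;python3 - <<'E'
from h import *
snap("side","s4")
b=cv2.imread("pics/s4.png")[170:290,265:400]
cv2.imwrite("pics/s4z.png",cv2.resize(b,None,fx=5,fy=5,interpolation=2))
E
```

```text
t 9.1 case xyz 7.05 42.41 70.13 F case -0.94 -0.13 10.27
```

View pics/s4z.png

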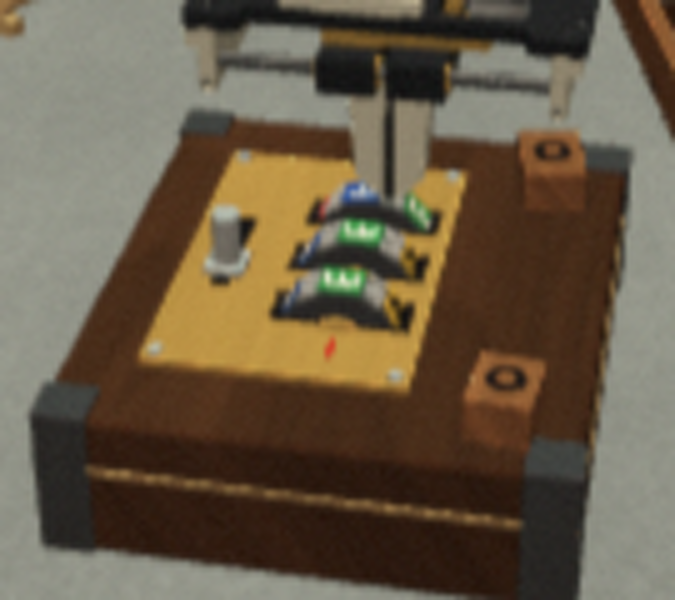

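>>> move_arm:
  deltas:
    - {"dp": [-0.007, 0, 0], "turn": [0, 0, 0]}
    - {"dp": [-0.007, 0, -0.009], "turn": [0, 0, 0]}
    - {"dp": [-0.007, 0, -0.018], "turn": [0, 0, 0]}
    - {"dp": [-0.006, 0, -0.018], "turn": [0, 0, 0]}
    - {"dp": [-0.004, 0, -0.018], "turn": [0, 0, 0]}
    - {"dp": [-0.0025, 0, -0.018], "turn": [0, 0, 0]}
    - {"dp": [-0.0015, 0, -0.018], "turn": [0, 0, 0]}
    - {"dp": [-0.0008, 0, -0.018], "turn": [0, 0, 0]}
    - {"dp": [-0.0005, 0, -0.018], "turn": [0, 0, 0]}
    - {"dp": [-0.0005, 0, -0.018], "turn": [0, 0, 0]}

```text
time: 10.15
tool_pos: [0.5959, -0.0341, 0.0701]
tool_rot: [-1.744, 1.571, -2.016]
contact_force: [-3.8, 0.5, 8.2]
opening: 0.0005
```

```bash
python3 st.py
```

```text
t 10.15 case xyz -11.9 42.42 70.05 F case -3.76 -0.52 8.18
```

>>> move_arm:
  deltas:
    - {"dp": [0.0, 0, 0.001], "turn": [0, 0, 0]}
    - {"dp": [-0.0004, 0, 0.003], "turn": [0, 0, 0]}
    - {"dp": [-0.0007, 0, 0.005], "turn": [0, 0, 0]}
    - {"dp": [-0.0008, 0, 0.007], "turn": [0, 0, 0]}
    - {"dp": [-0.0009, 0, 0.009], "turn": [0, 0, 0]}
    - {"dp": [-0.0008, 0, 0.011], "turn": [0, 0, 0]}
    - {"dp": [-0.0006, 0, 0.013], "turn": [0, 0, 0]}
    - {"dp": [-0.0003, 0, 0.015], "turn": [0, 0, 0]}
    - {"dp": [0.0002, 0, 0.017], "turn": [0, 0, 0]}
    - {"dp": [0.0003, 0, 0.018], "turn": [0, 0, 0]}

```text
time: 11.15
tool_pos: [0.6143, -0.0393, 0.0703]
tool_rot: [0.055, 1.568, -0.217]
contact_force: [-0.3, -0.3, 9.1]
opening: 0.0004
```

```bash
python3 st.py;python3 - <<'E'
from h import *
snap("wrist","w5")
b=cv2.imread("pics/w5.png")[130:290,230:430]
cv2.imwrite("pics/w5z.png",cv2.resize(b,None,fx=3.5,fy=3.5,interpolation=2))
E
```

```text
t 11.15 case xyz 7.25 42.43 70.32 F case -0.15 -0.4 9.07
```

View pics/w5z.png

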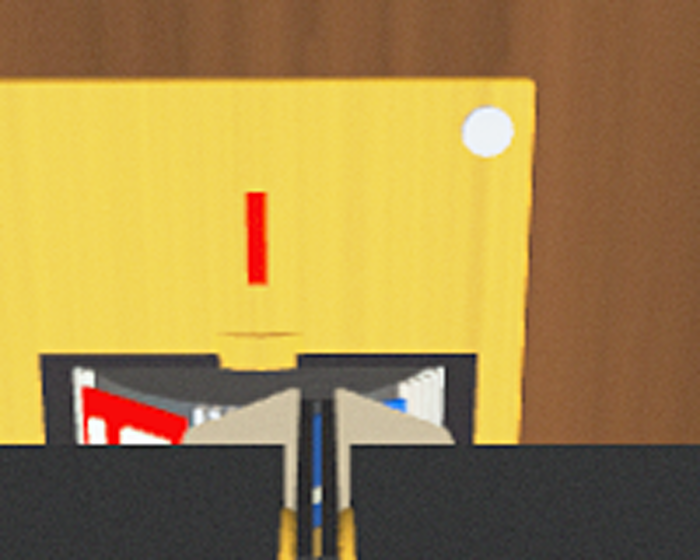

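>>> move_arm:
  deltas:
    - {"dp": [-0.007, 0, 0], "turn": [0, 0, 0]}
    - {"dp": [-0.007, 0, -0.009], "turn": [0, 0, 0]}
    - {"dp": [-0.007, 0, -0.018], "turn": [0, 0, 0]}
    - {"dp": [-0.006, 0, -0.018], "turn": [0, 0, 0]}
    - {"dp": [-0.004, 0, -0.018], "turn": [0, 0, 0]}
    - {"dp": [-0.0025, 0, -0.018], "turn": [0, 0, 0]}
    - {"dp": [-0.0015, 0, -0.018], "turn": [0, 0, 0]}
    - {"dp": [-0.0008, 0, -0.018], "turn": [0, 0, 0]}
    - {"dp": [-0.0003, 0, -0.018], "turn": [0, 0, 0]}
    - {"dp": [-0.0003, 0, -0.018], "turn": [0, 0, 0]}

```text
time: 12.2
tool_pos: [0.596, -0.0342, 0.0701]
tool_rot: [-0.234, 1.571, -0.505]
contact_force: [-3.0, 1.2, 8.8]
opening: 0.0005
```

>>> move_arm:
  deltas:
    - {"dp": [0.0, 0, 0.001], "turn": [0, 0, 0]}
    - {"dp": [-0.0004, 0, 0.003], "turn": [0, 0, 0]}
    - {"dp": [-0.0007, 0, 0.005], "turn": [0, 0, 0]}
    - {"dp": [-0.0008, 0, 0.007], "turn": [0, 0, 0]}
    - {"dp": [-0.0009, 0, 0.009], "turn": [0, 0, 0]}
    - {"dp": [-0.0008, 0, 0.011], "turn": [0, 0, 0]}
    - {"dp": [-0.0006, 0, 0.013], "turn": [0, 0, 0]}
    - {"dp": [-0.0003, 0, 0.015], "turn": [0, 0, 0]}
    - {"dp": [0.0001, 0, 0.017], "turn": [0, 0, 0]}
    - {"dp": [0.0001, 0, 0.017], "turn": [0, 0, 0]}

```text
time: 13.2
tool_pos: [0.6134, -0.039, 0.0705]
tool_rot: [0.041, 1.568, -0.23]
contact_force: [-0.3, 0.3, 8.1]
opening: 0.0008
```

```bash
python3 st.py
```

```text
t 13.2 case xyz 6.33 42.41 70.49 F case -0.39 0.25 8.15
```

>>> move_arm:
  deltas:
    - {"dp": [-0.01, 0, 0], "turn": [0, 0, 0]}
    - {"dp": [-0.05, -0.02, 0], "turn": [0, 0, 0]}
    - {"dp": [-0.09, -0.05, 0], "turn": [0, 0, 0]}
    - {"dp": [-0.13, -0.08, -0.005], "turn": [0, 0, 0]}
    - {"dp": [-0.14, -0.1, -0.01], "turn": [0, 0, 0]}
    - {"dp": [-0.14, -0.1, -0.01], "turn": [0, 0, 0]}
    - {"dp": [-0.14, -0.1, -0.01], "turn": [0, 0, 0]}

```text
time: 13.9
tool_pos: [0.5757, -0.1324, 0.209]
tool_rot: [2.246, 1.57, 1.973]
contact_force: [-0.2, -0.5, -0.6]
opening: -0.0001
```

```bash
python3 - <<'E'
from h import *
snap("wrist","w6")
E
python3 meas.py w6; python3 ang.py w6;python3 st.py
```

```text
red marks px [[324.0, 30.8], [324.0, 97.3], [324.0, 147.0], [324.0, 202.5]] 
 [[ 0.615  -0.0087  0.079 ]
 [ 0.6013 -0.0582  0.079 ]
 [ 0.5901 -0.0986  0.079 ]
 [ 0.5766 -0.1478  0.079 ]]
plate ((575.8321533203125, -78.13088989257812), (177.82725524902344, 118.6904296875), 74.3783950805664)
y dir yaw -15.44702331427203 mean [ 0.59575309 -0.07831473] along [ 0.07221888  0.02087472 -0.02105761 -0.07203599]
L tile 4 n 97 phi 0.66..1.05 width 0.39  -> theta 3.995
L tile 5 n 252 phi -0.37..0.26 width 0.62  -> theta 4.136
M tile 3 n 230 phi -0.27..0.35 width 0.62  -> theta 2.136
M tile 4 n 75 phi -1.10..-0.68 width 0.41  -> theta 2.252
R tile 3 n 182 phi -0.31..0.31 width 0.62  -> theta 2.098
R tile 4 n 51 phi -1.02..-0.72 width 0.31  -> theta 2.270
t 13.95 case xyz -5.36 -57.07 208.29 F case -0.7 -0.09 0.23
```

View pics/w6.png

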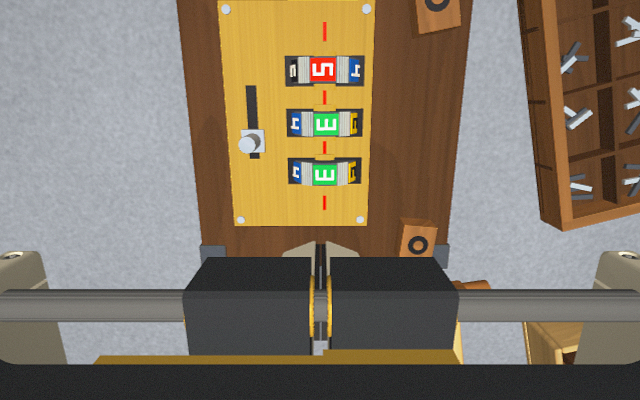

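>>> move_arm:
  deltas:
    - {"dp": [0.02, 0.015, 0.0034], "turn": [0, 0, 0]}
    - {"dp": [0.06, 0.015, 0.0034], "turn": [0, 0, 0]}
    - {"dp": [0.095, 0.015, 0.0034], "turn": [0, 0, 0]}
    - {"dp": [0.115, 0.015, 0.0034], "turn": [0, 0, 0]}
    - {"dp": [0.124, 0.015, 0.0034], "turn": [0, 0, 0]}
    - {"dp": [0.128, 0.015, 0.0034], "turn": [0, 0, 0]}
    - {"dp": [0.13, 0.015, 0.0034], "turn": [0, 0, 0]}
    - {"dp": [0.13, 0.015, 0.0034], "turn": [0, 0, 0]}
    - {"dp": [0.13, 0.015, 0.0034], "turn": [0, 0, 0]}

```text
time: 14.85
tool_pos: [0.5838, -0.119, 0.0803]
tool_rot: [-0.09, 1.569, -0.361]
contact_force: [0.7, 0.6, -0.2]
opening: 0.0003
```

```bash
python3 st.py
```

```text
t 14.85 case xyz -0.87 -42.63 80.28 F case 0.48 0.81 -0.21
```

>>> move_arm:
  deltas:
    - {"dp": [0.002, 0, -0.001], "turn": [0, 0, 0]}
    - {"dp": [0.004, 0, -0.001], "turn": [0, 0, 0]}
    - {"dp": [0.005, 0, -0.001], "turn": [0, 0, 0]}
    - {"dp": [0.005, 0, -0.001], "turn": [0, 0, 0]}

```text
time: 15.25
tool_pos: [0.582, -0.1186, 0.074]
tool_rot: [-2.978, 1.57, 3.033]
contact_force: [-0.6, 0.6, 0.5]
opening: 0.0005
```

>>> move_arm:
  deltas:
    - {"dp": [0.001, 0, 0], "turn": [0, 0, 0]}
    - {"dp": [0.0015, 0, 0], "turn": [0, 0, 0]}
    - {"dp": [0.0015, 0, 0], "turn": [0, 0, 0]}

```text
time: 15.55
tool_pos: [0.5821, -0.1186, 0.0726]
tool_rot: [-2.787, 1.571, -3.059]
contact_force: [-0.6, 0.1, 1.0]
opening: 0.0005
```

>>> move_arm:
  deltas:
    - {"dp": [0.001, 0, 0], "turn": [0, 0, 0]}
    - {"dp": [0.001, 0, 0], "turn": [0, 0, 0]}
    - {"dp": [0.001, 0, 0], "turn": [0, 0, 0]}

```text
time: 15.85
tool_pos: [0.5822, -0.1186, 0.072]
tool_rot: [-0.35, 1.57, -0.622]
contact_force: [-1.1, 0.0, 2.7]
opening: 0.0004
```

```bash
python3 st.py
```

```text
t 15.85 case xyz -2.49 -42.62 71.96 F case -1.04 -0.24 2.65
```

>>> move_arm:
  deltas:
    - {"dp": [0.001, 0, 0], "turn": [0, 0, 0]}
    - {"dp": [0.002, 0, 0], "turn": [0, 0, 0]}
    - {"dp": [0.002, 0, -0.0015], "turn": [0, 0, 0]}
    - {"dp": [0.0021, 0, -0.003], "turn": [0, 0, 0]}
    - {"dp": [0.0023, 0, -0.0045], "turn": [0, 0, 0]}
    - {"dp": [0.0026, 0, -0.006], "turn": [0, 0, 0]}
    - {"dp": [0.0029, 0, -0.0075], "turn": [0, 0, 0]}
    - {"dp": [0.003, 0, -0.008], "turn": [0, 0, 0]}
    - {"dp": [0.003, 0, -0.008], "turn": [0, 0, 0]}

```text
time: 16.75
tool_pos: [0.5766, -0.1171, 0.0704]
tool_rot: [-0.04, 1.565, -0.311]
contact_force: [1.4, -0.1, 6.9]
opening: 0.001
```

```bash
python3 st.py
```

```text
t 16.75 case xyz -8.32 -42.66 70.39 F case 1.33 0.25 6.89
```

>>> move_arm:
  deltas:
    - {"dp": [-0.006, 0, 0], "turn": [0, 0, 0]}
    - {"dp": [-0.006, 0, 0.009], "turn": [0, 0, 0]}
    - {"dp": [-0.006, 0, 0.017], "turn": [0, 0, 0]}
    - {"dp": [-0.005, 0, 0.017], "turn": [0, 0, 0]}
    - {"dp": [-0.0035, 0, 0.017], "turn": [0, 0, 0]}
    - {"dp": [-0.002, 0, 0.017], "turn": [0, 0, 0]}
    - {"dp": [-0.001, 0, 0.017], "turn": [0, 0, 0]}
    - {"dp": [-0.0003, 0, 0.017], "turn": [0, 0, 0]}
    - {"dp": [0.0004, 0, 0.017], "turn": [0, 0, 0]}
    - {"dp": [0.0004, 0, 0.017], "turn": [0, 0, 0]}

```text
time: 17.75
tool_pos: [0.5912, -0.1212, 0.0697]
tool_rot: [-0.136, 1.569, -0.408]
contact_force: [-1.7, -0.5, 10.7]
opening: 0.0003
```

```bash
python3 st.py
```

```text
t 17.75 case xyz 6.9 -42.68 69.7 F case -1.54 -0.92 10.65
```

>>> move_arm:
  deltas:
    - {"dp": [0.0, 0, -0.001], "turn": [0, 0, 0]}
    - {"dp": [-0.0004, 0, -0.003], "turn": [0, 0, 0]}
    - {"dp": [-0.0007, 0, -0.005], "turn": [0, 0, 0]}
    - {"dp": [-0.0009, 0, -0.007], "turn": [0, 0, 0]}
    - {"dp": [-0.001, 0, -0.009], "turn": [0, 0, 0]}
    - {"dp": [-0.0009, 0, -0.011], "turn": [0, 0, 0]}
    - {"dp": [-0.0007, 0, -0.013], "turn": [0, 0, 0]}
    - {"dp": [-0.0004, 0, -0.015], "turn": [0, 0, 0]}
    - {"dp": [0, 0, -0.017], "turn": [0, 0, 0]}
    - {"dp": [0, 0, -0.017], "turn": [0, 0, 0]}

```text
time: 18.75
tool_pos: [0.5759, -0.1169, 0.07]
tool_rot: [-0.063, 1.566, -0.335]
contact_force: [1.7, -0.4, 8.7]
opening: -0.0001
```

```bash
python3 st.py
python3 - <<'E'
from h import *
snap("wrist","w7")
E
python3 - <<'E'
from h import *
b=cv2.imread("pics/w7.png")[130:290,230:430]
cv2.imwrite("pics/w7z.png",cv2.resize(b,None,fx=3.5,fy=3.5,interpolation=2))
E
```

```text
t 18.75 case xyz -9.0 -42.7 70.05 F case 1.77 0.12 8.73
```

View pics/w7z.png

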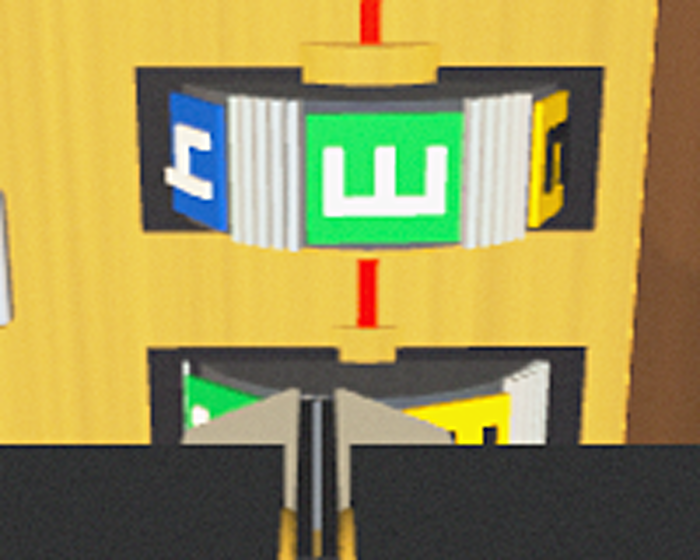

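>>> move_arm:
  deltas:
    - {"dp": [-0.006, 0, 0], "turn": [0, 0, 0]}
    - {"dp": [-0.006, 0, 0.008], "turn": [0, 0, 0]}
    - {"dp": [-0.006, 0, 0.0145], "turn": [0, 0, 0]}
    - {"dp": [-0.005, 0, 0.0145], "turn": [0, 0, 0]}
    - {"dp": [-0.0035, 0, 0.0145], "turn": [0, 0, 0]}
    - {"dp": [-0.0025, 0, 0.0145], "turn": [0, 0, 0]}
    - {"dp": [-0.0015, 0, 0.0145], "turn": [0, 0, 0]}
    - {"dp": [-0.001, 0, 0.0145], "turn": [0, 0, 0]}
    - {"dp": [-0.0006, 0, 0.0145], "turn": [0, 0, 0]}
    - {"dp": [-0.0006, 0, 0.0145], "turn": [0, 0, 0]}

```text
time: 19.8
tool_pos: [0.5889, -0.1205, 0.0702]
tool_rot: [-0.143, 1.569, -0.414]
contact_force: [0.2, 0.2, 9.5]
opening: 0.0001
```

```bash
python3 st.py
```

```text
t 19.8 case xyz 4.45 -42.7 70.18 F case 0.15 0.25 9.51
```

>>> move_arm:
  deltas:
    - {"dp": [-0.0002, 0, -0.001], "turn": [0, 0, 0]}
    - {"dp": [-0.0004, 0, -0.003], "turn": [0, 0, 0]}
    - {"dp": [-0.0006, 0, -0.005], "turn": [0, 0, 0]}
    - {"dp": [-0.0006, 0, -0.007], "turn": [0, 0, 0]}
    - {"dp": [-0.0005, 0, -0.009], "turn": [0, 0, 0]}
    - {"dp": [-0.0003, 0, -0.011], "turn": [0, 0, 0]}
    - {"dp": [-0.0001, 0, -0.0128], "turn": [0, 0, 0]}
    - {"dp": [-0.0001, 0, -0.0128], "turn": [0, 0, 0]}

```text
time: 20.6
tool_pos: [0.5775, -0.1174, 0.0705]
tool_rot: [-0.06, 1.566, -0.332]
contact_force: [0.7, 0.5, 7.3]
opening: 0.0006
```

```bash
python3 st.py
```

```text
t 20.6 case xyz -7.34 -42.69 70.52 F case 0.58 0.68 7.35
```

>>> move_arm:
  deltas:
    - {"dp": [-0.01, 0, 0], "turn": [0, 0, 0]}
    - {"dp": [-0.05, 0, 0], "turn": [0, 0, 0]}
    - {"dp": [-0.09, -0.01, 0], "turn": [0, 0, 0]}
    - {"dp": [-0.13, -0.015, 0], "turn": [0, 0, 0]}
    - {"dp": [-0.14, -0.015, 0], "turn": [0, 0, 0]}
    - {"dp": [-0.14, -0.015, 0], "turn": [0, 0, 0]}
    - {"dp": [-0.14, -0.015, 0], "turn": [0, 0, 0]}

```text
time: 21.3
tool_pos: [0.5711, -0.1309, 0.2075]
tool_rot: [3.07, 1.568, 2.799]
contact_force: [-0.2, 0.1, -0.0]
opening: 0.0005
```

```bash
python3 - <<'E'
from h import *
snap("wrist","w8")
E
python3 meas.py w8; python3 ang.py w8;python3 st.py
python3 - <<'E'
from ang import *
# yellow tile of right wheel: angle via white gaps/edges at |Y| small
p,d,K,R,t=ld("w8.npz");hsv=cv2.cvtColor(p,cv2.COLOR_RGB2HSV)
for nm,y in(("R",-.042),):
    for phi in np.arange(-.9,.91,.06):
        X=[W(.032*np.sin(phi),y+dy,.065+.032*np.cos(phi)) for dy in(-.006,.006)]
        u=proj(K,R,t,X).round().astype(int);print(round(phi,2),[hsv[b,a].tolist() for a,b in u])
E
```

```text
red marks px [[331.0, 31.0], [330.0, 97.5], [330.0, 148.0], [329.8, 202.3]] 
 [[ 0.6153 -0.0089  0.079 ]
 [ 0.6012 -0.0581  0.079 ]
 [ 0.5902 -0.0991  0.079 ]
 [ 0.5771 -0.147   0.079 ]]
plate ((573.4024658203125, -77.68174743652344), (178.09381103515625, 123.4636001586914), 74.41595458984375)
y dir yaw -15.443895926030947 mean [ 0.59593617 -0.07826924] along [ 0.07199373  0.02087158 -0.02159344 -0.07127187]
L tile 4 n 84 phi 0.67..1.02 width 0.35  -> theta 3.984
L tile 5 n 250 phi -0.35..0.27 width 0.62  -> theta 4.146
M tile 3 n 222 phi -0.28..0.34 width 0.62  -> theta 2.128
M tile 4 n 74 phi -1.10..-0.69 width 0.41  -> theta 2.250
R tile 3 n 38 phi -1.02..-0.75 width 0.27  -> theta 1.211
t 21.35 case xyz -10.06 -57.38 206.99 F case -0.55 -0.68 0.63
-0.9 [[68, 221, 152], [68, 212, 155]]
-0.84 [[71, 255, 146], [69, 222, 153]]
-0.78 [[69, 234, 155], [70, 228, 161]]
-0.72 [[63, 97, 163], [61, 62, 144]]
-0.66 [[28, 17, 215], [18, 15, 175]]
-0.6 [[32, 17, 207], [30, 17, 206]]
-0.54 [[24, 13, 193], [45, 12, 205]]
-0.48 [[41, 10, 198], [30, 7, 195]]
-0.42 [[25, 16, 177], [30, 7, 181]]
-0.36 [[48, 8, 170], [23, 21, 158]]
-0.3 [[29, 252, 250], [29, 251, 249]]
-0.24 [[28, 245, 247], [29, 245, 247]]
-0.18 [[29, 245, 246], [29, 245, 247]]
-0.12 [[29, 245, 246], [29, 245, 248]]
-0.06 [[29, 245, 246], [29, 245, 248]]
-0.0 [[29, 245, 248], [29, 245, 247]]
0.06 [[29, 245, 248], [29, 245, 246]]
0.12 [[28, 245, 248], [29, 245, 246]]
0.18 [[29, 245, 248], [29, 245, 246]]
0.24 [[29, 245, 247], [29, 245, 246]]
0.3 [[27, 255, 243], [23, 108, 179]]
0.36 [[101, 10, 195], [86, 10, 212]]
0.42 [[23, 18, 185], [30, 9, 194]]
0.48 [[35, 15, 198], [25, 17, 194]]
0.54 [[30, 18, 202], [32, 16, 201]]
0.6 [[30, 17, 210], [38, 19, 212]]
0.66 [[32, 22, 188], [37, 18, 184]]
0.72 [[32, 15, 242], [30, 14, 244]]
0.78 [[21, 36, 226], [20, 35, 227]]
0.84 [[23, 32, 232], [21, 33, 229]]
0.9 [[21, 32, 234], [20, 32, 228]]
```

View pics/w8.png

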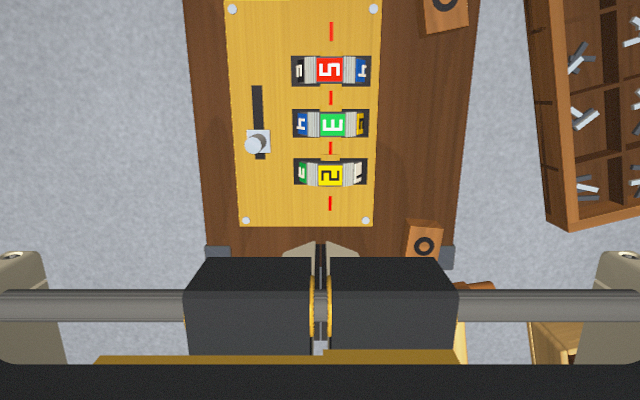

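>>> move_arm:
  deltas:
    - {"dp": [0, 0.013, -0.03], "turn": [0, 0, 0]}
    - {"dp": [0.02, 0.013, -0.0535], "turn": [0, 0, 0]}
    - {"dp": [0.06, 0.013, -0.0535], "turn": [0, 0, 0]}
    - {"dp": [0.095, 0.013, -0.0535], "turn": [0, 0, 0]}
    - {"dp": [0.115, 0.013, -0.0535], "turn": [0, 0, 0]}
    - {"dp": [0.125, 0.013, -0.0535], "turn": [0, 0, 0]}
    - {"dp": [0.13, 0.013, -0.0535], "turn": [0, 0, 0]}
    - {"dp": [0.13, 0.013, -0.0535], "turn": [0, 0, 0]}
    - {"dp": [0.13, 0.013, -0.0535], "turn": [0, 0, 0]}

```text
time: 22.25
tool_pos: [0.5246, -0.1047, 0.0797]
tool_rot: [-0.131, 1.569, -0.403]
contact_force: [-0.1, 0.0, 0.3]
opening: 0.0002
```

```bash
python3 st.py;python3 - <<'E'
from h import *
snap("side","s9");snap("wrist","w9")
b=cv2.imread("pics/s9.png")[160:280,265:400]
cv2.imwrite("pics/s9z.png",cv2.resize(b,None,fx=5,fy=5,interpolation=2))
E
```

```text
t 22.25 case xyz -61.74 -44.58 79.74 F case -0.15 -0.01 0.3
```

View pics/s9z.png

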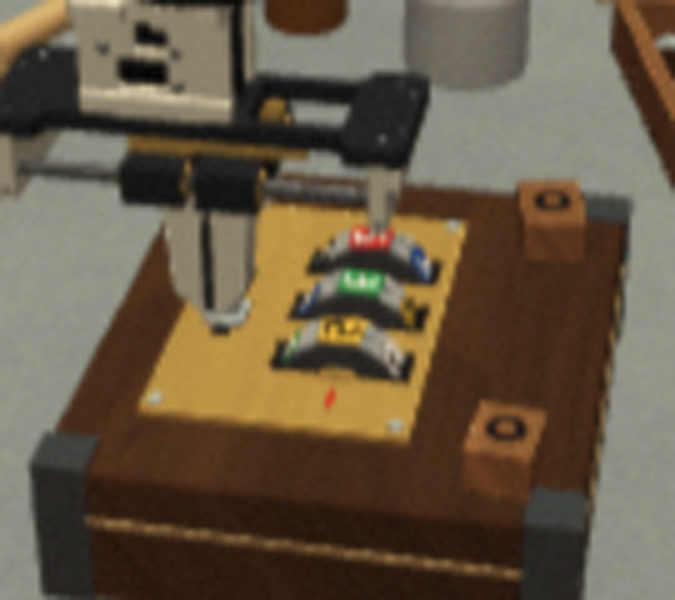

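View pics/w9.png

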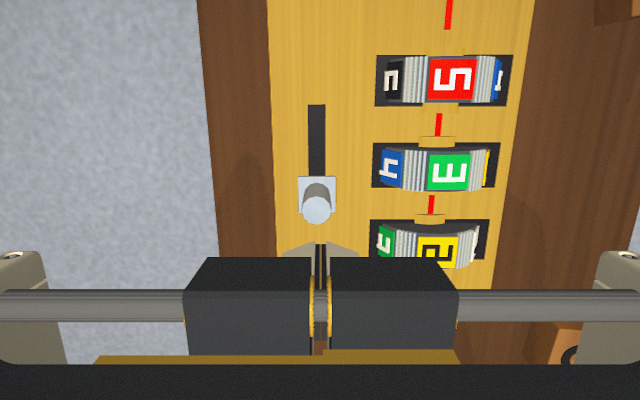

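Run:
```python
from ang import *
for tag,u0 in (("s9",range(338,346,2)),):
    _,d,K,Rc,t=ld(tag+".npz")
    for v in range(195,212):
        o=[]
        for u in u0:
            z=d[v,u];c=np.array([(u-K[2])/K[0]*z,(v-K[3])/K[1]*z,z]);X=Rc.T@(c-t);L=X-np.r_[C,0];o.append(np.round([L@ex*1e3,L@ey*1e3,X[2]*1e3]).tolist())
        print(v,o)
```

```text
195 [[-46.0, 269.0, 2.0], [22.0, -82.0, 203.0], [26.0, -83.0, 204.0], [30.0, -80.0, 202.0]]
196 [[-21.0, 131.0, 77.0], [22.0, -80.0, 200.0], [26.0, -82.0, 201.0], [30.0, -81.0, 201.0]]
197 [[15.0, -68.0, 190.0], [22.0, -82.0, 198.0], [26.0, -80.0, 197.0], [30.0, -82.0, 199.0]]
198 [[16.0, -72.0, 190.0], [22.0, -81.0, 195.0], [25.0, -77.0, 193.0], [25.0, -52.0, 179.0]]
199 [[16.0, -74.0, 188.0], [22.0, -83.0, 194.0], [25.0, -76.0, 190.0], [25.0, -51.0, 176.0]]
200 [[16.0, -73.0, 185.0], [21.0, -79.0, 189.0], [25.0, -77.0, 188.0], [-1.0, 113.0, 78.0]]
201 [[-16.0, 105.0, 77.0], [22.0, -82.0, 188.0], [26.0, -79.0, 187.0], [-0.0, 106.0, 78.0]]
202 [[-14.0, 92.0, 82.0], [22.0, -82.0, 186.0], [26.0, -80.0, 185.0], [-0.0, 105.0, 76.0]]
203 [[-13.0, 86.0, 83.0], [22.0, -80.0, 182.0], [26.0, -78.0, 181.0], [2.0, 93.0, 80.0]]
204 [[-12.0, 83.0, 81.0], [22.0, -80.0, 180.0], [25.0, -77.0, 179.0], [3.0, 86.0, 81.0]]
205 [[-6.0, 48.0, 100.0], [22.0, -80.0, 177.0], [26.0, -78.0, 176.0], [4.0, 81.0, 81.0]]
206 [[-5.0, 46.0, 98.0], [21.0, -79.0, 174.0], [5.0, 43.0, 101.0], [9.0, 47.0, 99.0]]
207 [[-4.0, 35.0, 101.0], [151.0, -819.0, 623.0], [6.0, 37.0, 101.0], [9.0, 49.0, 95.0]]
208 [[-3.0, 35.0, 99.0], [2.0, 33.0, 100.0], [7.0, 34.0, 101.0], [11.0, 39.0, 98.0]]
209 [[-3.0, 32.0, 98.0], [2.0, 32.0, 98.0], [7.0, 34.0, 98.0], [11.0, 35.0, 97.0]]
210 [[-3.0, 31.0, 95.0], [3.0, 26.0, 99.0], [7.0, 30.0, 97.0], [12.0, 34.0, 95.0]]
211 [[-3.0, 30.0, 93.0], [2.0, 31.0, 93.0], [7.0, 30.0, 94.0], [12.0, 29.0, 95.0]]
```

>>> move_arm:
  deltas:
    - {"dp": [0.005, 0, -0.001], "turn": [0, 0, 0]}
    - {"dp": [0.01, 0, -0.001], "turn": [0, 0, 0]}
    - {"dp": [0.013, 0, -0.001], "turn": [0, 0, 0]}
    - {"dp": [0.015, 0, -0.001], "turn": [0, 0, 0]}
    - {"dp": [0.0155, 0, -0.001], "turn": [0, 0, 0]}
    - {"dp": [0.0155, 0, -0.001], "turn": [0, 0, 0]}

```text
time: 22.95
tool_pos: [0.5231, -0.1042, 0.0634]
tool_rot: [-2.402, 1.571, -2.674]
contact_force: [0.8, -0.4, -0.2]
opening: 0.0003
```

```bash
python3 st.py
```

```text
t 22.95 case xyz -63.34 -44.56 63.41 F case 0.91 -0.21 -0.2
```

>>> move_arm:
  deltas:
    - {"dp": [0.001, 0.003, 0], "turn": [0, 0, 0]}
    - {"dp": [0.001, 0.006, 0], "turn": [0, 0, 0]}
    - {"dp": [0.001, 0.009, 0], "turn": [0, 0, 0]}
    - {"dp": [0.001, 0.011, 0], "turn": [0, 0, 0]}
    - {"dp": [0.001, 0.013, 0], "turn": [0, 0, 0]}
    - {"dp": [0.001, 0.015, 0], "turn": [0, 0, 0]}
    - {"dp": [0.001, 0.016, 0], "turn": [0, 0, 0]}

```text
time: 23.65
tool_pos: [0.5274, -0.0888, 0.0626]
tool_rot: [-1.059, 1.57, -1.331]
contact_force: [-1.0, -2.4, -0.4]
opening: 0.0003
```

```bash
python3 st.py
```

```text
t 23.65 case xyz -63.26 -28.56 62.56 F case -0.36 -2.58 -0.35
```

>>> move_arm:
  deltas:
    - {"dp": [0, 0.0025, 0], "turn": [0, 0, 0]}
    - {"dp": [0, 0.005, 0], "turn": [0, 0, 0]}
    - {"dp": [0, 0.0075, 0], "turn": [0, 0, 0]}
    - {"dp": [0, 0.01, 0], "turn": [0, 0, 0]}
    - {"dp": [0, 0.0125, 0], "turn": [0, 0, 0]}
    - {"dp": [0, 0.015, 0], "turn": [0, 0, 0]}
    - {"dp": [0, 0.0175, 0], "turn": [0, 0, 0]}
    - {"dp": [0, 0.019, 0], "turn": [0, 0, 0]}
    - {"dp": [0, 0.02, 0], "turn": [0, 0, 0]}

```text
time: 24.55
tool_pos: [0.5328, -0.0694, 0.0625]
tool_rot: [-0.566, 1.571, -0.837]
contact_force: [-0.8, -2.9, 0.9]
opening: 0.0001
```

```bash
python3 st.py
```

```text
t 24.55 case xyz -63.27 -8.39 62.51 F case -0.01 -3.04 0.9
```

>>> move_arm:
  deltas:
    - {"dp": [0, 0.001, 0], "turn": [0, 0, 0]}
    - {"dp": [0, 0.002, 0], "turn": [0, 0, 0]}
    - {"dp": [0, 0.002, 0], "turn": [0, 0, 0]}

```text
time: 24.85
tool_pos: [0.5333, -0.0675, 0.0625]
tool_rot: [0.268, 1.571, -0.004]
contact_force: [-0.5, -1.9, 1.0]
opening: 0.0004
```

```bash
python3 st.py
```

```text
t 24.85 case xyz -63.26 -6.44 62.53 F case 0.03 -2.01 0.96
```

>>> move_arm:
  deltas:
    - {"dp": [0, 0.001, 0], "turn": [0, 0, 0]}
    - {"dp": [0, 0.002, 0], "turn": [0, 0, 0]}
    - {"dp": [0, 0.002, 0], "turn": [0, 0, 0]}

```text
time: 25.15
tool_pos: [0.5338, -0.0656, 0.0625]
tool_rot: [-0.173, 1.571, -0.445]
contact_force: [-1.4, -2.0, 0.0]
opening: 0.0001
```

>>> move_arm:
  deltas:
    - {"dp": [0, 0.0005, 0], "turn": [0, 0, 0]}
    - {"dp": [0, 0.001, 0], "turn": [0, 0, 0]}
    - {"dp": [0, 0.001, 0], "turn": [0, 0, 0]}

```text
time: 25.45
tool_pos: [0.534, -0.0652, 0.0625]
tool_rot: [-1.537, 1.57, -1.809]
contact_force: [-1.6, -4.1, 0.9]
opening: 0.0007
```

```bash
python3 st.py
```

```text
t 25.45 case xyz -63.26 -4.03 62.53 F case -0.41 -4.37 0.94
```

>>> move_arm:
  deltas:
    - {"dp": [0, 0.0005, 0], "turn": [0, 0, 0]}
    - {"dp": [0, 0.001, 0], "turn": [0, 0, 0]}
    - {"dp": [0, 0.001, 0], "turn": [0, 0, 0]}

```text
time: 25.75
tool_pos: [0.534, -0.0651, 0.0626]
tool_rot: [-1.59, 1.569, -1.861]
contact_force: [-3.2, -8.4, 1.8]
opening: 0.0004
```

```bash
python3 st.py
```

```text
t 25.75 case xyz -63.23 -3.9 62.57 F case -0.81 -8.9 1.76
```

>>> move_arm:
  deltas:
    - {"dp": [0, 0.0005, 0], "turn": [0, 0, 0]}
    - {"dp": [0, 0.001, 0], "turn": [0, 0, 0]}
    - {"dp": [0, 0.001, 0], "turn": [0, 0, 0]}

```text
time: 26.05
tool_pos: [0.534, -0.0649, 0.0626]
tool_rot: [-1.63, 1.567, -1.902]
contact_force: [-3.5, -11.4, 1.8]
opening: 0.0005
```

```bash
python3 st.py
```

```text
t 26.05 case xyz -63.26 -3.79 62.58 F case -0.34 -11.91 1.83
```

>>> move_arm:
  deltas:
    - {"dp": [0, -0.005, 0], "turn": [0, 0, 0]}
    - {"dp": [0, -0.014, 0], "turn": [0, 0, 0]}
    - {"dp": [-0.01, -0.02, 0], "turn": [0, 0, 0]}
    - {"dp": [-0.05, -0.03, 0.01], "turn": [0, 0, 0]}
    - {"dp": [-0.09, -0.04, 0.03], "turn": [0, 0, 0]}
    - {"dp": [-0.13, -0.053, 0.053], "turn": [0, 0, 0]}
    - {"dp": [-0.145, -0.053, 0.055], "turn": [0, 0, 0]}
    - {"dp": [-0.145, -0.053, 0.055], "turn": [0, 0, 0]}
    - {"dp": [-0.145, -0.053, 0.055], "turn": [0, 0, 0]}

```text
time: 26.95
tool_pos: [0.5727, -0.1282, 0.207]
tool_rot: [2.809, 1.57, 2.537]
contact_force: [-0.5, 0.2, 0.2]
opening: 0.0007
```

```bash
python3 - <<'E'
from h import *
snap("wrist","w10");snap("scene","c10")
E
python3 ang.py w10;python3 st.py
python3 - <<'E'
from ang import *
p,d,K,R,t=ld("w10.npz")
v,u=np.mgrid[60:200,225:300];z=d[v,u];c=np.stack([(u-K[2])/K[0]*z,(v-K[3])/K[1]*z,z],-1)
X=(c-t)@R;L=X-np.r_[C,0];x=L@ex;y=L@ey;h=X[...,2]
m=(h>.105)&(h<.125)&(abs(x+.0615)<.015);print("knob top",x[m].mean(),y[m].mean(),y[m].min(),y[m].max(),h[m].max(),m.sum())
_,_,K,R,t=ld("w10.npz");hsv=cv2.cvtColor(p,cv2.COLOR_RGB2HSV)
ph=np.arange(-.6,.6,.01);ok=[]
for f in ph:
    u=proj(K,R,t,W(.032*np.sin(f),-.036,.065+.032*np.cos(f)))[0].round().astype(int);q=hsv[u[1],u[0]]
    if 20<q[0]<34 and q[1]>150: ok.append(f)
print("R yellow",min(ok),max(ok),"theta",1.047+(min(ok)+max(ok))/2)
E
```

```text
L tile 4 n 94 phi 0.65..1.03 width 0.39  -> theta 3.983
L tile 5 n 251 phi -0.37..0.25 width 0.62  -> theta 4.127
M tile 3 n 214 phi -0.27..0.35 width 0.62  -> theta 2.133
M tile 4 n 81 phi -1.09..-0.68 width 0.41  -> theta 2.257
R tile 3 n 42 phi -1.01..-0.74 width 0.27  -> theta 1.218
t 27.05 case xyz -9.68 -54.28 205.99 F case 0.01 0.2 0.23
knob top -0.06131245704676334 0.014882831710364327 0.007997935928201774 0.021295608056193748 0.1114602987682196 274
R yellow -0.33999999999999975 0.3000000000000008 theta 1.0270000000000006
```

View pics/w10.png

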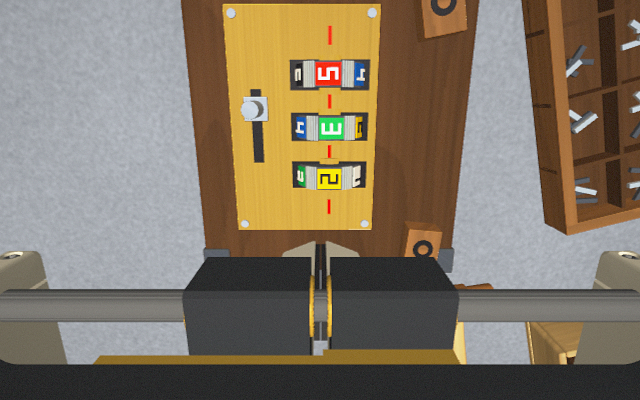

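View pics/c10.png

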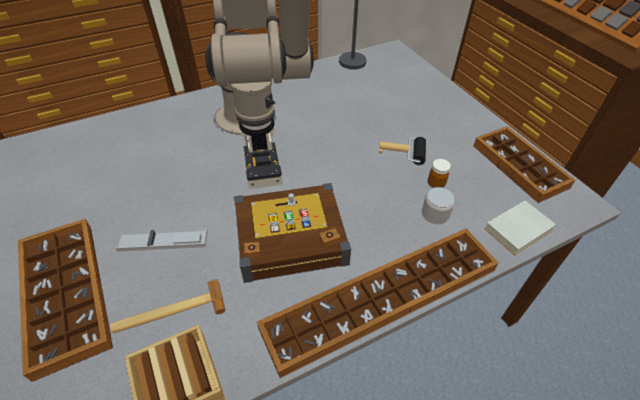

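Knob now at (255,109), the upper end of its slot: 29.7 mm of travel measured. The wheels read 5-3-2 and nothing else has moved. Handing in.

```bash
python3 -c "
from cell import robot
print(robot.hand_in())"
```

```text
the job is handed in; nothing more can be done
None
```

The case is unlocked. I rolled the left wheel to 5 in three forward strokes and the right wheel to 2 in three backward strokes. I then pushed the bolt knob left to its stop, backed the arm off clear, and handed in at about 27 s.

**Last checks, from the wrist camera**

| Item | Measured | Target |
|---|---|---|
| Left wheel | 4.13–4.15 rad | 4.189 |
| Middle wheel (not touched) | 2.13 rad | 2.094 (read 2.125 at the start) |
| Right wheel | 1.03 rad | 1.047 |
| Bolt travel | 29.7 mm | 30 mm |

- **Left wheel:** it sits about 0.05 rad short of square. I left it, because it is well inside the 0.2 rad the bolt needs and the camera error is about as large.
- **Forces:** the highest readings at the end of each move were about 11 N on the wheels and 12 N on the knob at its stop. I did not read forces during the moves. The limit is 18 N.
- **Bystanders:** the scene picture showed them where they started.

**What disagreed:** the real fingertips end about 26 mm short of the reported TCP. The camera depth and the felt wheel contact both showed this. My first attempt to feel for the left wheel therefore met nothing, and I corrected the heights for it afterwards.

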